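Load and clamp the master discs at the roundness tester

ROBOT

A 6-joint arm with a two-finger parallel gripper is mounted at the origin on the work surface. World frame = base frame: x ahead of the robot, y to its left, z up, the work surface at z = 0. Lengths are in m, angles in rad, forces in N, time in s.
With the tool pointing down it reaches from about 0.375 to 0.75 m from the base axis. Payload 9 kg.
Tool frame: the origin (TCP) lies at the very end of the fingers, on their centre line; the grasp point (between the pads) lies 19 mm behind it; z points along the fingers, y is the line along which they close (so a half turn about z gives the same grasp; the last joint's range is limited). The gripper opens to 85 mm and grips with 20 to 120 N. Pads are 22 mm wide; open, the fingers measure 114 mm over their backs; the gripper's body (76 mm by 85 mm) begins 54 mm behind the grasp point. The pads swing forward as they close: fully open they stand 13 mm farther back than shut.
Start: joints at [0.972, 0.104, 0.097, 1.564, 0, 1.353], TCP at [0.223, 0.557, 0.231] pointing down, gripper open.
Joint ranges: [-2.99, 2.99], [-0.84, 1.86], [-1.1, 1.16], [-1.84, 2.11], [-1.51, 1.56], [-3.14, 3.14]. Speed limits (rad/s): [2.22, 2.22, 2.57, 3.14, 3.14, 3.14].

INTERFACE

Orientations are given as a 3x3 rotation matrix whose columns are the frame's x, y, z axes.
In Python, from rig import bot, imaging gives the robot as it stands.
- The arm moves only by the tool apply_moves, never from a script. Its argument "moves" is a list that holds one entry, the list of rows, each a list of 6 numbers: the shift along the tool's x, y, z normalised to -1 to 1, where 1 is 1 m, then the turn, a rotation vector about the tool's x, y, z normalised to -1 to 1, where 1 is 90 degrees. A call has 1 to 20 rows; each row is the pose to reach, as a shift and turn from the pose commanded when the call began, along the tool's axes at that moment; what a row does not reach only later rows make up. A row lasts 1/12 s, in which the tool goes at most 41.7 mm and 7.16 degrees, less where a joint would pass 70% of its speed; a pose out of reach is approached as far as the arm can. A call with a number of a shift or a turn outside -1 to 1 is refused whole. A call with a gripper value outside its range is refused whole. "hand" is the closure, from -1 (fully open) to 1 (shut), set as the call begins (left out, the last holds). The fingers move at their own pace and stop on an object; the grip force is fixed at half the most. Time passes only in rows, so rows that repeat a pose let the fingers close. It gives the time, the measured TCP pose, the force, the opening and the grip force at its end, in the units of the state.
- bot.read_state(): the state, without advancing time (a new reading comes with each control period).
- imaging.grab_frame(name): name is "side" or "top" or "wrist"; returns a dict with "pixels" (384x512x3 uint8, red, green, blue), "intrinsics" (3x3 intrinsics, pixels), "position" and "orientation" of the camera in the world. Camera axes: x right, y down, z forward; pixel columns grow to the right and rows downward; lengths in m; the calibration is good to about 2 mm. A picture is of the moment at which its call begins. There is no depth.
- bot.sign_off(): hands the job in; it is judged then, once.
The state is a dict: "t": time; "joint_pos": joint angles; "qvel": joint speeds; "tau": joint torques, N m; "position": TCP position; "tcp_rot": TCP orientation; "force": force on the tool from outside, world axes, zero at the start; "moment": the same for the moment, N m; "gripper_width": opening from 0.0 (shut) to 1.0 (fully open); "finger_force": force on a finger pad.
Only numpy, scipy, OpenCV 4.12 (cv2) and the standard library are available. Lean on these libraries where they do the work, as an engineer would, in place of code of your own. Each camera call takes 0.05 s, during which the arm holds its last target. There are 200 camera calls.

TASK

Get the three steel master discs on the bench ready for the tester: take the orange dust caps off those that still wear one and set the caps upright in the white tray, one to a bay, and lay each bare disc flat into its own nest of the clamping fixture, fully down. With all discs in, fit the extension bar over the clamp's lever and swing it past its dead point until the clamp is locked fully closed - work the lever with the bar only, never with the gripper itself. Then lay the bar back lengthwise on the blue pad, leaving the clamp locked; do not disturb the bearing ring, caliper, screwdriver and dial gauge lying about.

Things in the scene. Friction and masses are not known exactly. Their poses are not given: they have to be found in the camera images.
- disc0: steel master disc with a brass line round it, 60 mm diameter, 18 mm high, and on top a dark square hub to lift it by, 26 x 26 mm (sides along its x and y), 12 mm high (from 18 to 30 mm above the underside); 0.45 kg; stands on the bench bare or under its cap; origin: centre of its underside
- disc1: steel master disc with a brass line round it, 60 mm diameter, 18 mm high, and on top a dark square hub to lift it by, 26 x 26 mm (sides along its x and y), 12 mm high (from 18 to 30 mm above the underside); 0.45 kg; stands on the bench bare or under its cap; origin: centre of its underside
- disc2: steel master disc with a brass line round it, 60 mm diameter, 18 mm high, and on top a dark square hub to lift it by, 26 x 26 mm (sides along its x and y), 12 mm high (from 18 to 30 mm above the underside); 0.45 kg; stands on the bench bare or under its cap; origin: centre of its underside
- cap0: orange dust cap sitting loose over disc0 (absent in some starts): a 69 mm diameter cup, open below, with an upright grip rib 44 mm long (cap's x), 14 mm thick (its y). Origin: centre of its lower edge. Above the origin: wall 0 to 18 mm, top plate 18 to 22, rib 22 to 36. On its disc it rests on the hub, origin 12 mm above the disc's underside. 45 g
- cap1: orange dust cap sitting loose over disc1 (absent in some starts): a 69 mm diameter cup, open below, with an upright grip rib 44 mm long (cap's x), 14 mm thick (its y). Origin: centre of its lower edge. Above the origin: wall 0 to 18 mm, top plate 18 to 22, rib 22 to 36. On its disc it rests on the hub, origin 12 mm above the disc's underside. 45 g
- cap2: orange dust cap sitting loose over disc2 (absent in some starts): a 69 mm diameter cup, open below, with an upright grip rib 44 mm long (cap's x), 14 mm thick (its y). Origin: centre of its lower edge. Above the origin: wall 0 to 18 mm, top plate 18 to 22, rib 22 to 36. On its disc it rests on the hub, origin 12 mm above the disc's underside. 45 g
- tray: white open tray, 274 mm long (its x) by 98 mm wide (its y), walls 19 mm high, fixed to the bench; 4 mm thick floor and walls; two cross walls (17 mm high) make three bays in a row along x, centres at x = -90, 0 and 90 mm, each about 86 mm (x) by 90 mm (y) inside; origin: centre of its underside
- fixture: aluminium fixture fixed to the bench: 20 mm thick plate, three round nests in a row along its x, 95 mm apart; on its -y side a toggle clamp lying flat, driving a 222 mm long rubber-faced jaw (top 33 mm above bench) up to 17 mm along +y against the discs; open, its face is 43 mm from the nest centres. Red guide block behind the jaw, top 46 mm. Origin: on the bench under nest1
- nest0 (a point): centre of the floor of a round nest, 65 mm diameter and 10 mm deep, floor 10 mm and rim 20 mm above the bench, for one 60 mm disc (any disc fits any nest; a seated disc stands 8 mm proud, its hub 20); axes as the fixture's
- nest1 (a point): centre of the floor of a round nest, 65 mm diameter and 10 mm deep, floor 10 mm and rim 20 mm above the bench, for one 60 mm disc (any disc fits any nest; a seated disc stands 8 mm proud, its hub 20); axes as the fixture's
- nest2 (a point): centre of the floor of a round nest, 65 mm diameter and 10 mm deep, floor 10 mm and rim 20 mm above the bench, for one 60 mm disc (any disc fits any nest; a seated disc stands 8 mm proud, its hub 20); axes as the fixture's
- clamp (a joint): angle of the clamp's lever about its upright pivot (rad): 0 = open stop, grows as the lever turns clockwise seen from above. A spring resists increasingly, up to 1.3 N m near 0.7; dead point at 1.35; beyond it the clamp snaps over and stays locked against its stop at 1.60. Let go before the dead point, it springs back towards 0
- lever: the clamp's lever: a straight level steel bar, red at its end, 12 mm wide, 14 mm high (53 to 67 mm above the bench), running from the hub (17 mm radius) to 115 mm from the pivot axis. Origin: on the pivot axis at the lever's mid-height; x points out along the lever, z up; it turns with the joint clamp
- bar: extension bar, 200 mm long (its x, -100 to +100), 26 mm wide, 20 mm high, 0.32 kg, lying on the pad. Red handle end solid; from x = 10 to 100 a steel channel open below and at its end (6 mm top, 18 mm wide and 14 mm deep inside), to be lowered over the lever, +x end towards the pivot. Origin: middle of its length on the underside; balances near x = -15
- pad: blue rubber pad, 260 mm (its x) by 100 mm (y), 3 mm thick, fixed to the bench; origin: centre of its underside
- bearing: bystander: loose steel bearing ring, 80 mm diameter, 22 mm high, lying flat; leave where it is
- caliper: bystander: digital caliper lying flat, 190 mm long; leave where it is
- screwdriver: bystander: screwdriver lying flat; leave where it is
- dialgauge: bystander: dial gauge lying on its back, 58 mm diameter, 20 mm high, with a stem; leave where it is
Things that resemble listed ones, but are neither listed nor needed, are in the scene too. What is shaped like the disc1 but purple is not meant.

How it is judged:
By the outcome, as a careful person would: the job done as asked, in the order asked, and still so for the second after the job is handed in, with the robot touching nothing.
Of cap0, cap1, cap2 only 1 to 3 are there at a start; the rules pass over those that are not, and their reading is None.
At some moment in a run one of bar, disc0, disc1, disc2 may be knocked a few centimetres aside while the robot is not near it.
Once in a run the grip may slacken for a moment while it holds something.
It also fails if it takes over 210 s, if anything falls off the work surface, if the arm or the gripper's body presses on something with over 40 N, if the wrist force passes 120 N, or if a joint passes its speed limit or range.

## Working session

There is one attempt and no reset: what is moved stays moved. The work goes in short steps, Python scripts to look and compute and a tool call to move; the robot and the scene stay as the last step left them, time stands still between calls to the robot, and variables do not carry over. Pictures are saved under pics/ and viewed, at most 14 in all, crops included, and the job is handed in when it is done.

Besides the shell and the picture viewer there is one more tool, called after "Call:" by a JSON object that holds its "op" and its "data", one argument or row to a line. apply_moves: Moves the arm, as the interface text tells. Its arguments: {"type":"object","properties":{"moves":{"type":"array"},"hand":{"type":"number"}},"required":["moves"]}

```bash
mkdir -p pics; ls; cat > h.py <<'E'
import numpy as np, cv2
from rig import bot, imaging
def grab(n,save=None):
    f=imaging.grab_frame(n)
    if save: cv2.imwrite('pics/'+save,cv2.cvtColor(f['pixels'],cv2.COLOR_RGB2BGR))
    return f
def ray(f,uv,z):
    K=np.array(f['intrinsics']);R=np.array(f['orientation']);p=np.array(f['position'])
    d=R@np.linalg.solve(K,np.array([uv[0],uv[1],1.0]))
    return p+d*(z-p[2])/d[2]
def proj(f,P):
    K=np.array(f['intrinsics']);R=np.array(f['orientation']);p=np.array(f['position'])
    c=K@(R.T@(np.array(P)-p)); return c[:2]/c[2]
E
python3 - <<'E'
from h import *
for n in ['top','side','wrist']:
    f=grab(n,n+'0.png'); print(n,np.round(f['position'],3),np.round(f['orientation'],3).tolist(),np.round(f['intrinsics'],1).tolist())
s=bot.read_state();print(s)
a=cv2.imread('pics/top0.png');cv2.imwrite('pics/top0b.png',cv2.resize(a,(800,600),interpolation=cv2.INTER_CUBIC))
E
```

```text
pics
top [ 0.469 -0.043  1.418] [[0.002, -0.999, 0.037], [-1.0, -0.002, 0.016], [-0.016, -0.037, -0.999]] [[452.2, 0.0, 253.9], [0.0, 452.2, 198.2], [0.0, 0.0, 1.0]]
side [-0.388 -0.873  0.789] [[0.66, -0.39, 0.642], [-0.751, -0.318, 0.579], [-0.022, -0.864, -0.503]] [[491.6, 0.0, 251.2], [0.0, 491.6, 194.9], [0.0, 0.0, 1.0]]
wrist [0.162 0.581 0.373] [[0.372, 0.895, 0.244], [0.928, -0.359, -0.098], [0.0, 0.263, -0.965]] [[282.1, 0.0, 259.1], [0.0, 282.1, 194.4], [0.0, 0.0, 1.0]]
{'t': 0.15, 'joint_pos': array([9.72324151e-01, 1.04578050e-01, 9.66598883e-02, 1.56389437e+00,
       1.15729285e-05, 1.35309053e+00]), 'qvel': array([-0.00071751, -0.00088393,  0.00248442, -0.00052946,  0.00015391,
       -0.00103259]), 'tau': array([ 2.73687780e-03, -5.57358706e+01,  5.04004705e+01,  1.26615903e-02,
       -2.86385102e-04, -2.81062000e-05]), 'position': array([0.22282772, 0.55682258, 0.23069822]), 'tcp_rot': array([[-9.28380027e-01,  3.71631789e-01, -5.82073034e-04],
       [ 3.71632173e-01,  9.28379682e-01, -8.33067468e-04],
       [ 2.30790425e-04, -9.89720265e-04, -9.99999484e-01]]), 'force': array([-0.43748078,  0.15860521, -0.02369761]), 'moment': array([ 0.06111605, -0.02818044,  0.03600746]), 'finger_force': 0.0, 'gripper_width': 1.0020666709938268}
```

View pics/top0b.png

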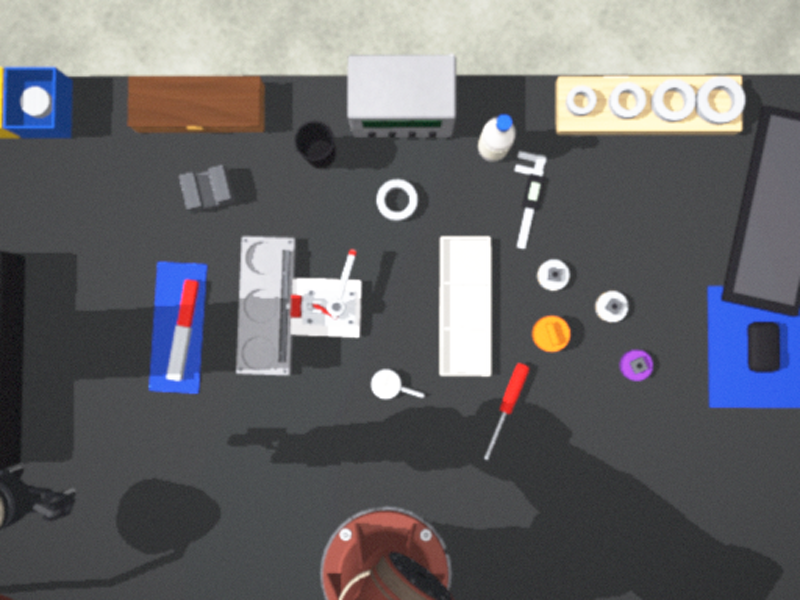

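View pics/side0.png

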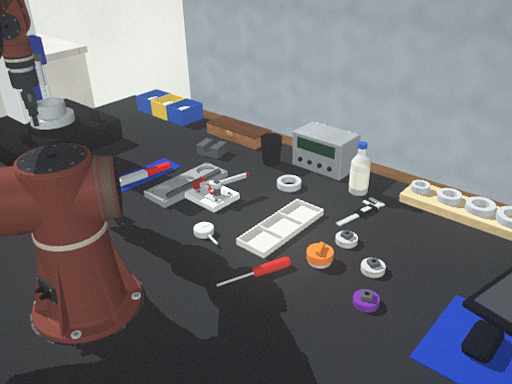

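The top view shows the blue pad with the red/steel bar (185,330), the fixture (265,305), and the lever pivot at (337,307) with its tip at (352,250). The tray is at (465,305), and two bare discs are at (553,275) and (612,306). An orange-capped disc is at (551,334), and a purple decoy is at (637,365). The pad is the left blue patch; the right one, with a mouse on it, isn't.

```bash
python3 - <<'E'
from h import *
f=grab('top')
s=512/800
for n,uv,z in [('discA',(553,275),.02),('discB',(612,306),.02),('cap',(551,334),.04),('purple',(637,365),.02),('barred',(194,282),.02),('barsteel',(175,378),.02),('pad',(178,328),.003),('nest2',(260,257),.02),('nest1',(260,305),.02),('nest0',(257,352),.02),('pivot',(337,307),.06),('levtip',(352,251),.06),('tray',(466,306),.019),('bearing',(397,200),.02),('gauge',(386,384),.02),('screw',(505,410),.01),('caliper',(530,200),.01)]:
    p=ray(f,(uv[0]*s,uv[1]*s),z); print(n,np.round(p[:2],3),'r',round(float(np.hypot(*p[:2])),3))
st=bot.read_state(); R=st['tcp_rot']
t=np.array([.46,-.24,.28]); print('shift',R.T@(t-st['position']))
E
```

```text
discA [ 0.589 -0.33 ] r 0.675
discB [ 0.528 -0.445] r 0.691
cap [ 0.473 -0.321] r 0.571
purple [ 0.412 -0.493] r 0.643
barred [0.575 0.383] r 0.691
barsteel [0.384 0.418] r 0.568
pad [0.483 0.419] r 0.64
nest2 [0.625 0.252] r 0.674
nest1 [0.529 0.251] r 0.586
nest0 [0.436 0.256] r 0.506
pivot [0.524 0.094] r 0.532
levtip [0.632 0.065] r 0.635
tray [ 0.528 -0.158] r 0.551
bearing [ 0.739 -0.021] r 0.739
gauge [0.374 0.   ] r 0.374
screw [ 0.322 -0.235] r 0.399
caliper [ 0.741 -0.287] r 0.794
shift [-0.51629932 -0.65167558 -0.04873193]
```

Call:
{"op": "apply_moves", "data": {
  "moves": [
    [[-0.488,-0.653,0.026,0,0,-0.242],[-0.488,-0.653,0.026,0,0,-0.242],[-0.488,-0.653,0.026,0,0,-0.242],[-0.488,-0.653,0.026,0,0,-0.242],[-0.488,-0.653,0.026,0,0,-0.242],[-0.488,-0.653,0.026,0,0,-0.242],[-0.488,-0.653,0.026,0,0,-0.242],[-0.488,-0.653,0.026,0,0,-0.242],[-0.488,-0.653,0.026,0,0,-0.242],[-0.488,-0.653,0.026,0,0,-0.242],[-0.488,-0.653,0.026,0,0,-0.242],[-0.488,-0.653,0.026,0,0,-0.242],[-0.488,-0.653,0.026,0,0,-0.242],[-0.488,-0.653,0.026,0,0,-0.242],[-0.488,-0.653,0.026,0,0,-0.242],[-0.488,-0.653,0.026,0,0,-0.242],[-0.488,-0.653,0.026,0,0,-0.242],[-0.488,-0.653,0.026,0,0,-0.242],[-0.488,-0.653,0.026,0,0,-0.242],[-0.488,-0.653,0.026,0,0,-0.242]]
  ],
  "hand": -1
}}

```text
t: 1.87
position: [0.4334, -0.2341, 0.2046]
tcp_rot: [[-1.0, 0.003, -0.0], [0.003, 1.0, -0.0], [0.0, -0.0, -1.0]]
force: [1.2, 0.5, -0.3]
gripper_width: 1.004
finger_force: 0.0
```

Call:
{"op": "apply_moves", "data": {
  "moves": [
    [[-0.037,-0.136,0.005,0,0,0],[-0.037,-0.136,0.005,0,0,0],[-0.037,-0.136,0.005,0,0,0],[-0.037,-0.136,0.005,0,0,0],[-0.037,-0.136,0.005,0,0,0],[-0.037,-0.136,0.005,0,0,0]]
  ]
}}

```text
t: 2.37
position: [0.4699, -0.367, 0.1995]
tcp_rot: [[-1.0, 0.002, -0.001], [0.002, 1.0, 0.001], [0.001, 0.001, -1.0]]
force: [-0.3, 0.2, 0.9]
gripper_width: 0.999
finger_force: 0.0
```

```bash
python3 - <<'E'
from h import *
import pickle
f=grab('wrist','w1.png'); pickle.dump(f,open('w1.pkl','wb'))
print(f['position'],np.round(bot.read_state()['position'],4))
a=cv2.imread('pics/w1.png');cv2.imwrite('pics/w1b.png',cv2.resize(a,(800,600),interpolation=cv2.INTER_CUBIC))
E
```

```text
[ 0.40438905 -0.36739273  0.34189745] [ 0.47   -0.3662  0.1999]
```

View pics/w1b.png

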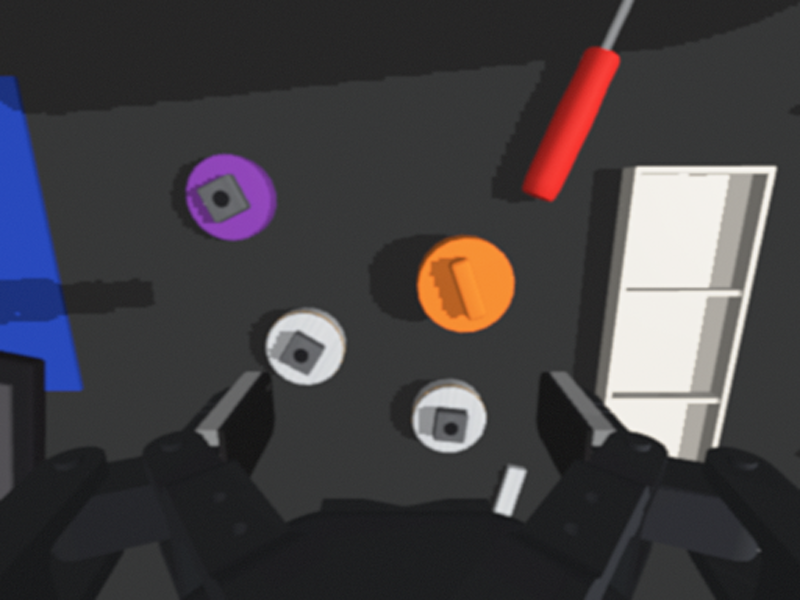

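The wrist view (800 px scale) shows bare discs at (305,345) and (450,417), and the capped one at (465,285) with its rib near (467,290). The purple look-alike at (232,197) isn't meant: it has the same shape but the wrong colour. Next I'll measure the hub and rib rectangles.

```bash
cat >> h.py <<'E'
def sub(f,c,r,k=4):
    x0,y0=int(c[0]-r),int(c[1]-r)
    im=f['pixels'][y0:y0+2*r,x0:x0+2*r]
    return cv2.resize(im,None,fx=k,fy=k,interpolation=cv2.INTER_CUBIC),(x0,y0),k
def rect(f,mask,o,k,z,near=None):
    cs,_=cv2.findContours(mask.astype(np.uint8),cv2.RETR_EXTERNAL,cv2.CHAIN_APPROX_NONE)
    c=max(cs,key=cv2.contourArea)[:,0,:]
    P=np.array([ray(f,((p[0]+.5)/k-.5+o[0],(p[1]+.5)/k-.5+o[1]),z)[:2] for p in c])
    (cx,cy),(w,h),a=cv2.minAreaRect((P*1000).astype(np.float32))
    return (round(cx,1),round(cy,1)),(round(w,1),round(h,1)),round(a,1)
E
python3 - <<'E'
from h import *
import pickle
f=pickle.load(open('w1.pkl','rb'))
s=512/800
out=[]
for n,c in [('B',(305,345)),('A',(450,417)),('cap',(465,285))]:
    im,o,k=sub(f,(c[0]*s,c[1]*s),36)
    g=im.max(2)
    out.append(cv2.resize(im,(400,400)))
    if n!='cap':
        # white
        m=(im.min(2)>140); 
        print(n,'disc', rect(f,cv2.morphologyEx(m.astype(np.uint8),cv2.MORPH_CLOSE,np.ones((41,41))),o,k,.018))
        hv=cv2.cvtColor(im,cv2.COLOR_RGB2GRAY); print(hv[::12,144].tolist(), hv[144,::12].tolist())
    else:
        h=cv2.cvtColor(im,cv2.COLOR_RGB2HSV); m=(h[...,0]<25)&(h[...,1]>150)
        print(n,rect(f,m,o,k,.034)); print(im[144,::12].tolist())
cv2.imwrite('pics/crops.png',cv2.cvtColor(cv2.resize(np.hstack(out),(798,266)),cv2.COLOR_RGB2BGR))
E
```

```text
B disc ((529.0, -444.9), (60.5, 59.8), 88.3)
[55, 56, 56, 56, 66, 116, 221, 218, 216, 221, 131, 93, 109, 95, 33, 32, 82, 104, 105, 213, 219, 73, 56, 56] [50, 39, 39, 34, 164, 212, 154, 145, 138, 97, 102, 106, 109, 106, 85, 91, 177, 221, 218, 218, 194, 70, 56, 56]
A disc ((591.2, -330.6), (59.8, 59.9), 20.8)
[55, 56, 56, 55, 77, 106, 174, 220, 220, 221, 209, 56, 105, 105, 32, 32, 54, 102, 213, 223, 94, 55, 56, 55] [38, 38, 39, 37, 105, 203, 145, 146, 147, 80, 103, 103, 105, 103, 97, 89, 182, 215, 218, 228, 81, 56, 56, 55]
cap ((474.2, -323.6), (71.3, 70.3), 0.2)
[[38, 37, 38], [36, 38, 39], [144, 77, 39], [249, 144, 53], [246, 142, 51], [247, 142, 52], [186, 97, 35], [184, 97, 36], [184, 96, 35], [185, 98, 36], [163, 87, 32], [229, 122, 44], [245, 142, 51], [248, 144, 52], [250, 150, 55], [246, 143, 51], [247, 143, 52], [247, 143, 51], [247, 144, 52], [247, 143, 51], [247, 144, 52], [247, 143, 52], [250, 143, 51], [87, 63, 54]]
```

View pics/crops.png

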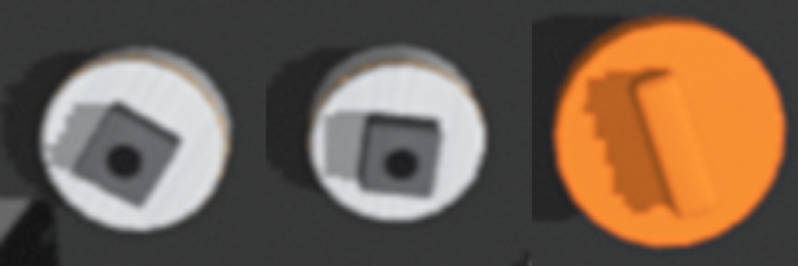

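The crops show hub B rotated about 30°, hub A nearly square, and the rib about 17° off world x. The rib runs from crop (656,77) to (697,210).

```bash
cat >> h.py <<'E'
def hub(f,c,z=.03,lo=84,hi=124,r=36):
    im,o,k=sub(f,c,r)
    g=cv2.GaussianBlur(cv2.cvtColor(im,cv2.COLOR_RGB2GRAY),(5,5),0)
    m=((g>lo)&(g<hi)).astype(np.uint8)
    m=cv2.morphologyEx(m,cv2.MORPH_OPEN,np.ones((9,9)))
    n,l,st,ce=cv2.connectedComponentsWithStats(m)
    i=min((i for i in range(1,n) if st[i,4]>600),key=lambda i:np.hypot(*(ce[i]-np.array(m.shape)/2)))
    return rect(f,l==i,o,k,z)
E
python3 - <<'E'
from h import *
import pickle
f=pickle.load(open('w1.pkl','rb'))
s=512/800
for n,c in [('B',(300,350)),('A',(450,424))]:
    print(n,hub(f,(c[0]*s,c[1]*s)))
o=(int(465*s-36),int(285*s-36))
e=[ray(f,((x-532)/3.694+o[0],y/3.694+o[1]),.048)[:2] for x,y in [(656,77),(697,210)]]
print('rib',e,sum(e)/2,np.linalg.norm(e[1]-e[0]),np.degrees(np.arctan2(*(e[1]-e[0])[::-1])))
t=grab('top')
m=np.zeros((384,512),np.uint8); m[140:250,275:322]=(t['pixels'].min(2)[140:250,275:322]>170)
print('tray',rect(t,cv2.morphologyEx(m,cv2.MORPH_CLOSE,np.ones((5,5))),(0,0),1,.019))
m=np.zeros((384,512),np.uint8); m[140:250,140:192]=(t['pixels'].min(2)[140:250,140:192]>100)
print('fixture',rect(t,cv2.morphologyEx(m,cv2.MORPH_CLOSE,np.ones((9,9))),(0,0),1,.02))
E
```

```text
B ((528.0, -446.2), (25.1, 25.7), 57.9)
A ((590.5, -331.3), (23.3, 24.1), 83.5)
rib [array([ 0.45453871, -0.32934412]), array([ 0.49416817, -0.31603275])] [ 0.47435344 -0.32268843] 0.041805343404945045 18.56699139375986
tray ((529.4, -154.2), (99.1, 275.5), 90.0)
fixture ((530.1, 234.6), (123.3, 278.8), 89.2)
```

Call:
{"op": "apply_moves", "data": {
  "moves": [
    [[-0.004,0.043,0,0,0,-0.2],[-0.004,0.043,0.03,0,0,-0.2],[-0.004,0.043,0.06,0,0,-0.2],[-0.004,0.043,0.09,0,0,-0.2],[-0.004,0.043,0.12,0,0,-0.2],[-0.004,0.043,0.14,0,0,-0.2],[-0.004,0.043,0.152,0,0,-0.2],[-0.004,0.043,0.158,0,0,-0.2],[-0.004,0.043,0.162,0,0,-0.2],[-0.004,0.043,0.162,0,0,-0.2]]
  ],
  "hand": 0
}}

```text
t: 3.3
position: [0.4746, -0.3236, 0.0389]
tcp_rot: [[-0.951, -0.309, 0.001], [-0.309, 0.951, -0.001], [-0.0, -0.001, -1.0]]
force: [0.1, -0.2, 0.4]
gripper_width: 0.503
finger_force: 0.0
```

Call:
{"op": "apply_moves", "data": {
  "moves": [
    [[0,0,0,0,0,0],[0,0,0,0,0,0],[0,0,0,0,0,0],[0,0,0,0,0,0],[0,0,0,0,0,0],[0,0,0,0,0,0]]
  ],
  "hand": 1
}}

```text
t: 3.8
position: [0.4751, -0.3244, 0.0399]
tcp_rot: [[-0.951, -0.308, 0.002], [-0.308, 0.951, -0.002], [-0.001, -0.002, -1.0]]
force: [-0.4, 0.3, 6.3]
gripper_width: 0.139
finger_force: 60.7
```

Call:
{"op": "apply_moves", "data": {
  "moves": [
    [[0,0,-0.02,0,0,0],[0,0,-0.05,0,0,0],[0,0,-0.08,0,0,0],[-0.02,0.028,-0.08,0,0,0],[-0.04,0.056,-0.08,0,0,0],[-0.06,0.084,-0.08,0,0,0],[-0.08,0.112,-0.08,0,0,0],[-0.094,0.131,-0.08,0,0,0],[-0.104,0.145,-0.08,0,0,0],[-0.104,0.145,-0.08,0,0,0]]
  ]
}}

```text
t: 4.63
position: [0.5293, -0.1507, 0.1188]
tcp_rot: [[-0.95, -0.311, 0.001], [-0.311, 0.95, 0.001], [-0.001, 0.0, -1.0]]
force: [-0.2, -0.5, 0.1]
gripper_width: 0.137
finger_force: 59.9
```

```bash
python3 - <<'E'
from h import *
f=grab('wrist','w2.png');s=bot.read_state();print(s['position'],s['gripper_width'],s['finger_force'])
a=cv2.imread('pics/w2.png');cv2.imwrite('pics/w2b.png',cv2.resize(a,(720,540),interpolation=cv2.INTER_CUBIC))
E
```

```text
[ 0.52899635 -0.15226278  0.11870931] 0.13994885981187621 59.94922935962677
```

View pics/w2b.png

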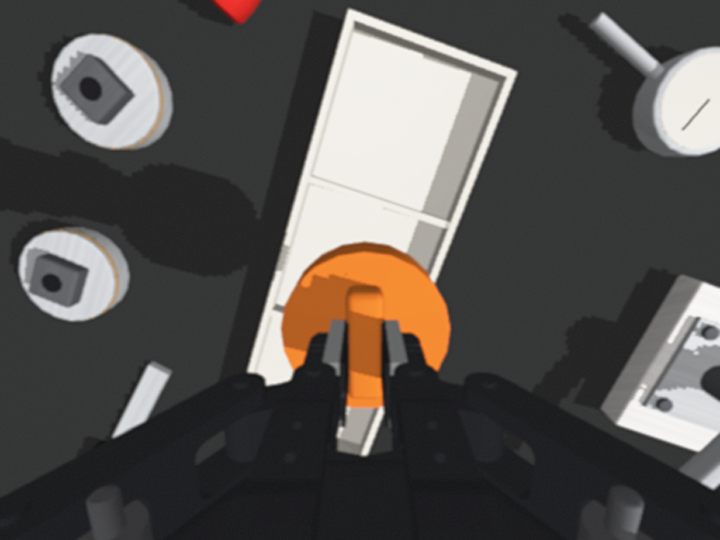

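The cap is held squarely over the tray's middle bay, with the cross walls on either side of it at about (380,200) and (275,308). I'll lower and release it.

Call:
{"op": "apply_moves", "data": {
  "moves": [
    [[0,0,0.03,0,0,0],[0,0,0.055,0,0,0],[0,0,0.07,0,0,0],[0,0,0.078,0,0,0],[0,0,0.083,0,0,0],[0,0,0.086,0,0,0],[0,0,0.086,0,0,0],[0,0,0.086,0,0,0]]
  ]
}}

```text
t: 5.35
position: [0.5291, -0.1541, 0.0333]
tcp_rot: [[-0.951, -0.308, 0.001], [-0.308, 0.951, -0.001], [-0.001, -0.001, -1.0]]
force: [-0.2, 0.5, 0.3]
gripper_width: 0.14
finger_force: 59.9
```

Call:
{"op": "apply_moves", "data": {
  "moves": [
    [[0,0,0,0,0,0],[0,0,0,0,0,0],[0,0,0,0,0,0],[0,0,-0.01,0,0,0],[0,0,-0.04,0,0,0],[0,0,-0.08,0,0,0],[0,0,-0.12,0,0,0],[0,0,-0.12,0,0,0]]
  ],
  "hand": 0
}}

```text
t: 6.02
position: [0.5318, -0.1554, 0.162]
tcp_rot: [[-0.951, -0.309, 0.01], [-0.309, 0.951, -0.006], [-0.008, -0.009, -1.0]]
force: [1.7, 0.0, 1.6]
gripper_width: 0.498
finger_force: 0.0
```

```bash
python3 - <<'E'
from h import *
s=bot.read_state();print(s['position'],s['gripper_width'],s['finger_force'])
t=grab('top');h=cv2.cvtColor(t['pixels'],cv2.COLOR_RGB2HSV);m=((h[...,0]<22)&(h[...,0]>8)&(h[...,1]>170)&(h[...,2]>120)).astype(np.uint8);m[:140]=0;m[250:]=0
print('orange',rect(t,m,(0,0),1,.03))
R=s['tcp_rot'];print('to A/cap0 view',R.T@(np.array([.50,-.35,.16])-s['position']))
E
```

```text
[ 0.53183829 -0.15535481  0.16197023] 0.49845123766055743 0.0Traceback (most recent call last):
  File "<stdin>", line 4, in <module>
  File "h.py", line 20, in rect
    c=max(cs,key=cv2.contourArea)[:,0,:]
      ~~~^^^^^^^^^^^^^^^^^^^^^^^^
ValueError: max() iterable argument is empty
```

Call:
{"op": "apply_moves", "data": {
  "moves": [
    [[0.03,-0.04,-0.01,0,0,0.05],[0.06,-0.08,-0.02,0,0,0.1],[0.09,-0.12,-0.03,0,0,0.15],[0.115,-0.16,-0.04,0,0,0.2],[0.125,-0.185,-0.04,0,0,0.2],[0.125,-0.185,-0.04,0,0,0.2],[0.125,-0.185,-0.04,0,0,0.2],[0.125,-0.185,-0.04,0,0,0.2]]
  ]
}}

```text
t: 6.73
position: [0.466, -0.3687, 0.192]
tcp_rot: [[-1.0, 0.003, -0.0], [0.003, 1.0, 0.001], [0.0, 0.001, -1.0]]
force: [0.4, 0.9, -0.4]
gripper_width: 0.501
finger_force: 0.0
```

```bash
cat >> h.py <<'E'
def discs(f,zone=((.40,.70),(-.52,-.25))):
    # bright white blobs of about 60 mm on the bench -> hub rect
    im=f['pixels'];m=((im.min(2)>135)&(im.max(2).astype(int)-im.min(2)<40)).astype(np.uint8)
    m=cv2.morphologyEx(m,cv2.MORPH_CLOSE,np.ones((15,15)))
    n,l,st,ce=cv2.connectedComponentsWithStats(m);r=[]
    for i in range(1,n):
        if st[i,4]<500: continue
        p=ray(f,ce[i],.018)
        if zone[0][0]<p[0]<zone[0][1] and zone[1][0]<p[1]<zone[1][1]:
            q=proj(f,[p[0],p[1],.03])
            try: h=hub(f,q)
            except Exception as e: h=repr(e)
            r.append((np.round(p[:2],4),rect(f,l==i,(0,0),1,.018),h))
    return r
def where(t=None,yaw=None):
    s=bot.read_state();R=s['tcp_rot'];a=np.degrees(np.arctan2(R[1,0],R[0,0]))%360
    print('tcp',np.round(s['position'],4),'tool x at',round(a,1),'w',round(s['gripper_width'],3),'F',round(s['finger_force'],1),np.round(s['force'],1),'t',round(s['t'],2))
    if t is not None: print('shift',np.round(R.T@(np.array(t)-s['position']),4))
    if yaw is not None:
        d=(yaw-a+180)%360-180; print('turn z',round(-d/90,3))
E
python3 - <<'E'
from h import *
f=grab('wrist','w3.png')
for d in discs(f): print(d)
where()
E
```

```text
(array([ 0.4735, -0.3232]), ((474.9, -323.4), (60.1, 60.1), 63.7), ((471.4, -329.4), (12.1, 24.7), 59.1))
(array([ 0.5191, -0.4471]), ((522.1, -447.3), (46.9, 64.2), 29.6), ((526.9, -444.9), (24.5, 27.1), 57.2))
(array([ 0.5896, -0.3381]), ((591.4, -338.1), (63.7, 46.0), 12.5), ((589.4, -332.8), (24.6, 24.2), 83.6))
tcp [ 0.4664 -0.3676  0.192 ] tool x at 179.9 w 0.503 F 0.0 [0.2 0.6 0.4] t 6.78
```

The capped disc is now bare at (0.4745, -0.323), with its hub at 59°. I'll grip it at yaw 239°.

Call:
{"op": "apply_moves", "data": {
  "moves": [
    [[-0.008,0.044,0,0,0,-0.656],[-0.008,0.044,0.02,0,0,-0.656],[-0.008,0.044,0.04,0,0,-0.656],[-0.008,0.044,0.06,0,0,-0.656],[-0.008,0.044,0.08,0,0,-0.656],[-0.008,0.044,0.1,0,0,-0.656],[-0.008,0.044,0.11,0,0,-0.656],[-0.008,0.044,0.12,0,0,-0.656],[-0.008,0.044,0.13,0,0,-0.656],[-0.008,0.044,0.145,0,0,-0.656],[-0.008,0.044,0.158,0,0,-0.656],[-0.008,0.044,0.166,0,0,-0.656],[-0.008,0.044,0.17,0,0,-0.656],[-0.008,0.044,0.17,0,0,-0.656]]
  ]
}}

```text
t: 7.95
position: [0.4744, -0.3231, 0.0213]
tcp_rot: [[-0.515, -0.857, -0.001], [-0.857, 0.515, 0.001], [-0.001, 0.002, -1.0]]
force: [0.8, -0.1, 0.0]
gripper_width: 0.499
finger_force: 0.0
```

Call:
{"op": "apply_moves", "data": {
  "moves": [
    [[0,0,0,0,0,0],[0,0,0,0,0,0],[0,0,0,0,0,0],[0,0,0,0,0,0],[0,0,0,0,0,0]]
  ],
  "hand": 1
}}

```text
t: 8.37
position: [0.4752, -0.3245, 0.0232]
tcp_rot: [[-0.515, -0.857, 0.001], [-0.857, 0.515, -0.001], [0.0, -0.001, -1.0]]
force: [0.1, 2.3, 6.4]
gripper_width: 0.277
finger_force: 60.1
```

Call:
{"op": "apply_moves", "data": {
  "moves": [
    [[0,0,-0.02,0,0,0],[0,0,-0.05,0,0,0],[0,0,-0.08,0,0,0],[0,0,-0.1,0,0,0],[0,0,-0.1,0,0,0]]
  ]
}}

```text
t: 8.78
position: [0.4762, -0.326, 0.1269]
tcp_rot: [[-0.515, -0.857, 0.004], [-0.857, 0.515, -0.005], [0.002, -0.006, -1.0]]
force: [0.1, -0.6, -4.2]
gripper_width: 0.274
finger_force: 60.1
```

```bash
python3 - <<'E'
from h import *
where([.526,.20,.17],270)
f=grab('wrist','w4.png')
E
```

```text
tcp [ 0.4762 -0.326   0.1269] tool x at 239.0 w 0.274 F 60.1 [ 0.1 -0.6 -4.2] t 8.78
shift [-0.4764  0.228  -0.0454]
turn z -0.345
```

Call:
{"op": "apply_moves", "data": {
  "moves": [
    [[-0.012,0.006,-0.03,0,0,0],[-0.03,0.015,-0.053,0,0,0],[-0.059,0.029,-0.053,0,0,-0.03],[-0.094,0.047,-0.053,0,0,-0.06],[-0.13,0.064,-0.053,0,0,-0.09],[-0.165,0.082,-0.053,0,0,-0.12],[-0.2,0.099,-0.053,0,0,-0.15],[-0.236,0.117,-0.053,0,0,-0.18],[-0.271,0.134,-0.053,0,0,-0.21],[-0.307,0.152,-0.053,0,0,-0.24],[-0.342,0.169,-0.053,0,0,-0.27],[-0.378,0.187,-0.053,0,0,-0.3],[-0.413,0.204,-0.053,0,0,-0.33],[-0.448,0.222,-0.053,0,0,-0.345],[-0.484,0.239,-0.053,0,0,-0.345],[-0.519,0.257,-0.053,0,0,-0.345],[-0.549,0.272,-0.053,0,0,-0.345],[-0.572,0.283,-0.053,0,0,-0.345],[-0.59,0.292,-0.053,0,0,-0.345],[-0.59,0.292,-0.053,0,0,-0.345]]
  ]
}}

```text
t: 10.5
position: [0.5267, 0.3351, 0.1718]
tcp_rot: [[0.004, -1.0, -0.004], [-1.0, -0.004, -0.0], [0.0, 0.004, -1.0]]
force: [0.4, 0.7, -4.0]
gripper_width: 0.281
finger_force: 60.4
```

```bash
python3 - <<'E'
from h import *
import pickle
where()
f=grab('wrist','w5.png');pickle.dump(f,open('w5.pkl','wb'))
a=cv2.imread('pics/w5.png');cv2.imwrite('pics/w5b.png',cv2.resize(a,(800,600),interpolation=cv2.INTER_CUBIC))
E
```

```text
tcp [0.5267 0.3351 0.1718] tool x at 270.2 w 0.281 F 60.4 [ 0.4  0.7 -4. ] t 10.5
```

View pics/w5b.png

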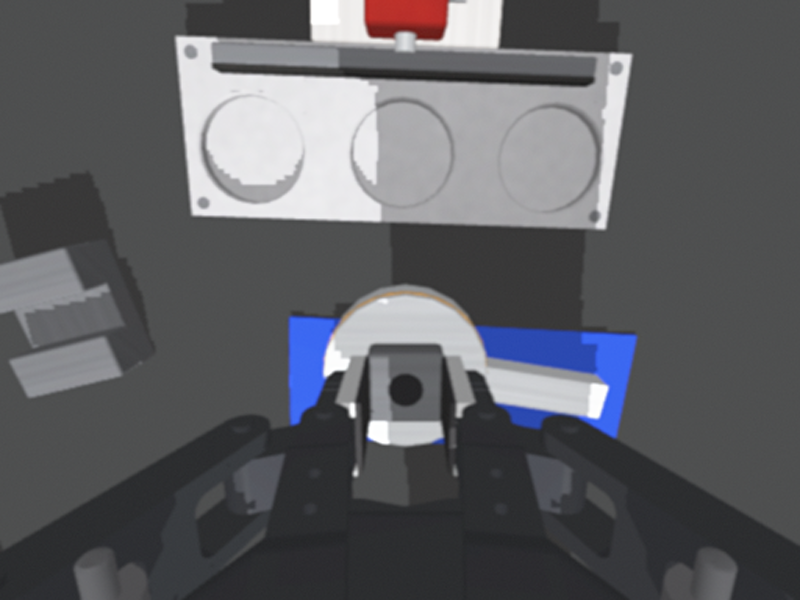

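The wrist view shows the nests at (253,148), (403,152) and (549,158), with image left being +x. The jaw is above them, and the pad with the bar is below. The disc is held squarely, with its hub hole at (405,389).

```bash
python3 - <<'E'
from h import *
import pickle
f=pickle.load(open('w5.pkl','rb'));s=512/800
P=lambda u,v,z:ray(f,((u+.5)*s-.5,(v+.5)*s-.5),z)
N=[]
for n,(a,b,c,d) in [('nest2',(202,304,94,203)),('nest1',(350,454,98,208)),('nest0',(499,601,103,212))]:
    e=[P(a,(c+d)/2,.02),P(b,(c+d)/2,.02),P((a+b)/2,c,.02),P((a+b)/2,d,.02)]
    ctr=np.array([(e[0]+e[1])[0]/2,(e[2]+e[3])[1]/2]);N.append(ctr)
    print(n,np.round(ctr*1000,1),'diam',np.round([np.linalg.norm(e[0]-e[1])*1000,np.linalg.norm(e[2]-e[3])*1000],1))
# Hough check
im,o,k=f['pixels'],(0,0),1
N=np.array(N);v=N[0]-N[2];print('axis deg',np.degrees(np.arctan2(v[1],v[0])),'span',np.linalg.norm(v)*1000,'mean',N.mean(0)*1000)
for c in [(176,37),(632,54),(606,230),(191,215)]: print(np.round(P(*c,.02)[:2]*1000,1),end=' ')
for c in [(190,51),(616,68),(594,216),(203,202)]: print(np.round(P(*c,.02)[:2]*1000,1),end=' ')
print('hub',np.round(P(405,389,.1718+.0068)*1000,1))
E
```

```text
nest2 [623.4 248.5] diam [64.2 65.3]
nest1 [529.5 250.9] diam [65.8 66. ]
nest0 [435.6 253.2] diam [64.8 66.1]
axis deg -1.4336210501870557 span 187.94984907000617 mean [529.51405359 250.88155644]
[663.5 185.2] [391.7 193. ] [394.3 297.7] [667.6 288.8] [656.2 192.6] [400.3 200.7] [403.3 288.6] [658.8 280.5] hub [527.9 335.  178.6]
```

Call:
{"op": "apply_moves", "data": {
  "moves": [
    [[0.02,0,0.01,0,0,0],[0.05,-0.001,0.04,0,0,0],[0.075,-0.002,0.07,0,0,0],[0.084,-0.002,0.1,0,0,0],[0.084,-0.002,0.112,0,0,0],[0.084,-0.002,0.112,0,0,0],[0.084,-0.002,0.112,0,0,0],[0.084,-0.002,0.112,0,0,0]]
  ]
}}

```text
t: 11.22
position: [0.5312, 0.2487, 0.0649]
tcp_rot: [[0.001, -1.0, 0.002], [-1.0, -0.001, 0.001], [-0.001, -0.002, -1.0]]
force: [-0.6, -1.5, -3.4]
gripper_width: 0.286
finger_force: 40.8
```

```bash
python3 - <<'E'
from h import *
where([.5285,.251,.033],270)
E
```

```text
tcp [0.5312 0.2487 0.0649] tool x at 270.1 w 0.286 F 40.8 [-0.6 -1.5 -3.4] t 11.22
shift [-0.0023  0.0028  0.0319]
turn z 0.001
```

Call:
{"op": "apply_moves", "data": {
  "moves": [
    [[-0.002,0.003,0,0,0,0],[-0.002,0.003,0,0,0,0],[-0.002,0.003,0,0,0,0],[-0.002,0.003,0,0,0,0]]
  ]
}}

```text
t: 11.55
position: [0.5276, 0.2505, 0.064]
tcp_rot: [[0.002, -1.0, 0.001], [-1.0, -0.002, 0.0], [-0.0, -0.001, -1.0]]
force: [-0.3, 0.3, -3.7]
gripper_width: 0.276
finger_force: 63.0
```

```bash
python3 - <<'E'
from h import *
where([.5285,.251,.033],270)
f=grab('wrist','w6.png')
a=cv2.imread('pics/w6.png');cv2.imwrite('pics/w6b.png',a)
E
```

```text
tcp [0.5276 0.2505 0.064 ] tool x at 270.1 w 0.276 F 63.0 [-0.3  0.3 -3.7] t 11.55
shift [-0.0005 -0.0008  0.031 ]
turn z 0.001
```

View pics/w6b.png

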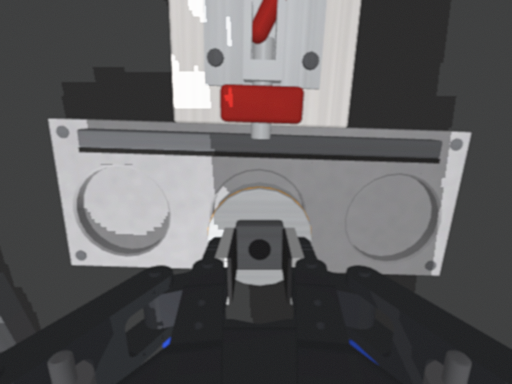

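The disc is still held squarely, with the hub at (260,248), and sits centred over nest1's visible rim arc at (258,170). I'll lower it slowly.

Call:
{"op": "apply_moves", "data": {
  "moves": [
    [[0,-0.001,0.01,0,0,0],[0,-0.001,0.018,0,0,0],[0,-0.001,0.022,0,0,0],[0,-0.001,0.025,0,0,0],[0,-0.001,0.028,0,0,0],[0,-0.001,0.03,0,0,0],[0,-0.001,0.03,0,0,0],[0,-0.001,0.03,0,0,0]]
  ]
}}

```text
t: 12.27
position: [0.5285, 0.2501, 0.0335]
tcp_rot: [[0.001, -1.0, 0.0], [-1.0, -0.001, 0.0], [-0.0, -0.0, -1.0]]
force: [-0.3, -1.1, -4.6]
gripper_width: 0.277
finger_force: 63.0
```

Call:
{"op": "apply_moves", "data": {
  "moves": [
    [[0,0,0.001,0,0,0],[0,0,0.002,0,0,0],[0,0,0.002,0,0,0],[0,0,0.002,0,0,0]]
  ]
}}

```text
t: 12.6
position: [0.5287, 0.2501, 0.0332]
tcp_rot: [[0.001, -1.0, 0.001], [-1.0, -0.001, 0.0], [-0.0, -0.001, -1.0]]
force: [-6.9, -1.6, 11.4]
gripper_width: 0.276
finger_force: 64.9
```

Call:
{"op": "apply_moves", "data": {
  "moves": [
    [[0,0,0,0,0,0],[0,0,0,0,0,0],[0,0,0,0,0,0],[0,0,-0.01,0,0,0],[0,0,-0.04,0,0,0],[-0.04,0,-0.08,0,0,0],[-0.08,0,-0.11,0,0,0],[-0.1,0,-0.14,0,0,0],[-0.1,0,-0.14,0,0,0],[-0.1,0,-0.14,0,0,0]]
  ],
  "hand": 0
}}

```text
t: 13.43
position: [0.5297, 0.3532, 0.1765]
tcp_rot: [[0.004, -1.0, 0.006], [-1.0, -0.004, 0.003], [-0.003, -0.007, -1.0]]
force: [0.8, 0.5, -0.2]
gripper_width: 0.499
finger_force: 0.0
```

```bash
python3 - <<'E'
from h import *
import pickle
f=grab('wrist','w7.png');pickle.dump(f,open('w7.pkl','wb'))
where([.48,-.36,.2],270)
x,y=proj(f,[.5285,.2505,.03]).astype(int);print(x,y)
a=cv2.imread('pics/w7.png');y0=max(0,y-75);cv2.imwrite('pics/w7b.png',cv2.resize(a[y0:y0+150,x-140:x+140],None,fx=2.8,fy=2.8,interpolation=cv2.INTER_CUBIC))
print(hub(f,(x,y),z=.04,r=min(36,y)))
E
```

```text
tcp [0.5291 0.3515 0.1738] tool x at 270.2 w 0.499 F 0.0 [ 1.1 -0.3 -1.1] t 13.48
shift [ 0.7113  0.051  -0.0274]
turn z 0.002
262 77
((529.9, 251.4), (23.6, 24.6), 0.1)
```

View pics/w7b.png

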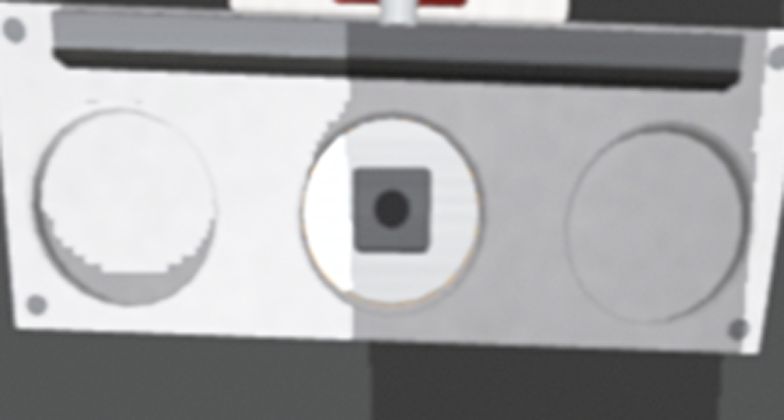

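Disc C is seated concentric in nest1, with its hub at (392,210) in the crop. I'll go back for the next disc.

Call:
{"op": "apply_moves", "data": {
  "moves": [
    [[0.013,0,-0.01,0,0,0],[0.033,-0.001,-0.026,0,0,0],[0.066,-0.002,-0.026,0,0,0],[0.106,-0.003,-0.026,0,0,0],[0.146,-0.004,-0.026,0,0,0],[0.185,-0.006,-0.026,0,0,0],[0.225,-0.007,-0.026,0,0,0],[0.265,-0.008,-0.026,0,0,0],[0.304,-0.01,-0.026,0,0,0],[0.344,-0.011,-0.026,0,0,0],[0.384,-0.012,-0.026,0,0,0],[0.423,-0.013,-0.026,0,0,0],[0.463,-0.015,-0.026,0,0,0],[0.503,-0.016,-0.026,0,0,0],[0.542,-0.017,-0.026,0,0,0],[0.582,-0.019,-0.026,0,0,0],[0.615,-0.02,-0.026,0,0,0],[0.642,-0.021,-0.026,0,0,0],[0.66,-0.021,-0.026,0,0,0],[0.66,-0.021,-0.026,0,0,0]]
  ]
}}

```text
t: 15.15
position: [0.5472, -0.3143, 0.1957]
tcp_rot: [[-0.004, -1.0, -0.002], [-1.0, 0.004, 0.001], [-0.001, 0.002, -1.0]]
force: [0.1, -0.2, -0.8]
gripper_width: 0.497
finger_force: 0.0
```

```bash
python3 - <<'E'
from h import *
f=grab('wrist','w8.png')
for d in discs(f): print(d)
for c in [(.59,-.331),(.528,-.446)]:
    try: print(hub(f,proj(f,[*c,.03])))
    except Exception as e: print(e)
where([.5895,-.3315,.021],263.5)
t=grab('top');h=cv2.cvtColor(t['pixels'],cv2.COLOR_RGB2HSV);m=((h[...,0]<22)&(h[...,0]>8)&(h[...,1]>170)&(h[...,2]>120)).astype(np.uint8);m[:140]=0;m[250:]=0
try: print('orange',rect(t,m,(0,0),1,.03))
except Exception as e: print(e)
E
```

```text
(array([ 0.5296, -0.4461]), ((529.7, -445.4), (60.3, 60.6), 46.8), "ValueError('min() iterable argument is empty')")
(array([ 0.5917, -0.3317]), ((592.0, -331.0), (59.7, 60.8), 89.7), "ValueError('min() iterable argument is empty')")
(array([ 0.6812, -0.2813]), ((680.8, -281.1), (17.4, 79.4), 77.0), "ValueError('min() iterable argument is empty')")
min() iterable argument is empty
min() iterable argument is empty
tcp [ 0.5476 -0.3122  0.196 ] tool x at 269.8 w 0.503 F 0.0 [0.3 0.3 0.8] t 15.2
shift [ 0.0194 -0.0424  0.1749]
turn z 0.07
orange ((528.5, -165.4), (30.6, 52.2), 89.9)
```

Call:
{"op": "apply_moves", "data": {
  "moves": [
    [[0.019,-0.021,0.0,0,0,0.07],[0.019,-0.043,0.03,0,0,0.07],[0.019,-0.043,0.065,0,0,0.07],[0.019,-0.043,0.1,0,0,0.07],[0.019,-0.043,0.13,0,0,0.07],[0.019,-0.043,0.15,0,0,0.07],[0.019,-0.043,0.162,0,0,0.07],[0.019,-0.043,0.169,0,0,0.07],[0.019,-0.043,0.173,0,0,0.07],[0.019,-0.043,0.173,0,0,0.07]]
  ]
}}

```text
t: 16.08
position: [0.593, -0.3288, 0.0248]
tcp_rot: [[-0.109, -0.994, 0.0], [-0.994, 0.109, -0.0], [0.0, -0.0, -1.0]]
force: [-0.2, -0.3, 0.4]
gripper_width: 0.496
finger_force: 0.0
```

Call:
{"op": "apply_moves", "data": {
  "moves": [
    [[0,0,0,0,0,0],[0,0,0,0,0,0],[0,0,0,0,0,0],[0,0,0,0,0,0],[0,0,0,0,0,0],[0,0,0,0,0,0]]
  ],
  "hand": 1
}}

```text
t: 16.58
position: [0.5936, -0.3296, 0.0264]
tcp_rot: [[-0.109, -0.994, 0.002], [-0.994, 0.109, -0.001], [0.001, -0.002, -1.0]]
force: [-1.7, 1.3, 7.8]
gripper_width: 0.272
finger_force: 58.8
```

```bash
python3 - <<'E'
from h import *
where([.6235,.2474,.15],268.3)
E
```

```text
tcp [ 0.5936 -0.3296  0.0264] tool x at 263.8 w 0.272 F 58.8 [-1.7  1.3  7.8] t 16.58
shift [-0.5766  0.0328 -0.1244]
turn z -0.051
```

Call:
{"op": "apply_moves", "data": {
  "moves": [
    [[0,0,-0.01,0,0,0],[0,0,-0.04,0,0,0],[0,0,-0.08,0,0,0],[0,0,-0.12,0,0,0],[0,0,-0.14,0,0,0],[0,0,-0.14,0,0,0],[0,0,-0.14,0,0,0]]
  ]
}}

```text
t: 17.17
position: [0.5935, -0.3295, 0.1659]
tcp_rot: [[-0.109, -0.994, 0.002], [-0.994, 0.109, -0.002], [0.001, -0.002, -1.0]]
force: [-1.5, 0.1, -4.1]
gripper_width: 0.271
finger_force: 59.6
```

```bash
python3 - <<'E'
from h import *
where([.6235,.33,.17],268.3)
f=grab('wrist','w9.png')
im=f['pixels'];cv2.imwrite('pics/w9b.png',cv2.cvtColor(cv2.resize(im[180:330,160:360],None,fx=3,fy=3,interpolation=cv2.INTER_CUBIC),cv2.COLOR_RGB2BGR))
E
```

```text
tcp [ 0.5935 -0.3295  0.1659] tool x at 263.8 w 0.271 F 59.6 [-1.5  0.1 -4.1] t 17.17
shift [-0.6588  0.042  -0.0051]
turn z -0.051
```

View pics/w9b.png

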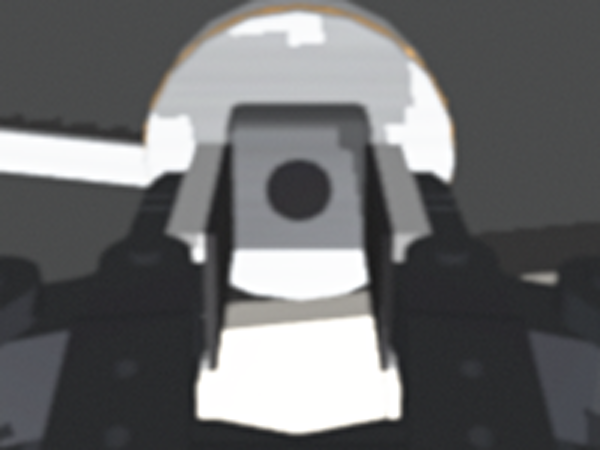

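Call:
{"op": "apply_moves", "data": {
  "moves": [
    [[-0.012,0.001,0,0,0,-0.01],[-0.03,0.002,0,0,0,-0.02],[-0.06,0.003,0,0,0,-0.03],[-0.095,0.005,0,0,0,-0.051],[-0.135,0.008,0,0,0,-0.051],[-0.175,0.01,0,0,0,-0.051],[-0.215,0.012,0,0,0,-0.051],[-0.255,0.015,0,0,0,-0.051],[-0.295,0.017,0,0,0,-0.051],[-0.335,0.019,0,0,0,-0.051],[-0.375,0.021,0,0,0,-0.051],[-0.415,0.024,0,0,0,-0.051],[-0.455,0.026,0,0,0,-0.051],[-0.495,0.028,0,0,0,-0.051],[-0.53,0.03,0,0,0,-0.051],[-0.555,0.032,0,0,0,-0.051],[-0.572,0.033,0,0,0,-0.051],[-0.579,0.033,0,0,0,-0.051],[-0.579,0.033,0,0,0,-0.051],[-0.579,0.033,0,0,0,-0.051]]
  ]
}}

```text
t: 18.88
position: [0.6221, 0.2499, 0.1628]
tcp_rot: [[-0.028, -1.0, -0.002], [-1.0, 0.028, -0.001], [0.001, 0.002, -1.0]]
force: [0.3, -0.0, -3.1]
gripper_width: 0.267
finger_force: 59.7
```

Call:
{"op": "apply_moves", "data": {
  "moves": [
    [[0,0,0.02,0,0,0],[0,0,0.05,0,0,0],[0,0,0.08,0,0,0],[0,0,0.098,0,0,0],[0,0,0.098,0,0,0],[0,0,0.098,0,0,0],[0,0,0.098,0,0,0]]
  ]
}}

```text
t: 19.47
position: [0.6237, 0.2493, 0.0673]
tcp_rot: [[-0.03, -1.0, 0.001], [-1.0, 0.03, -0.0], [0.0, -0.001, -1.0]]
force: [0.1, 0.6, -2.9]
gripper_width: 0.27
finger_force: 73.5
```

```bash
python3 - <<'E'
from h import *
where([.6235,.2498,.033],268.3)
f=grab('wrist','w10.png')
im=f['pixels']
h,o,k=sub(f,(259,243),30)
g=cv2.cvtColor(h,cv2.COLOR_RGB2GRAY);m=(g<60).astype(np.uint8)
n,l,st,ce=cv2.connectedComponentsWithStats(m)
for i in range(1,n):
    if 60<st[i,4]<4000: print(st[i],ce[i]/k+np.array(o))
E
```

```text
tcp [0.6237 0.2493 0.0673] tool x at 268.3 w 0.27 F 73.5 [ 0.1  0.6 -2.9] t 19.47
shift [-0.0005  0.0003  0.0343]
turn z -0.0
[   0   64   38  176 3644] [234.17810099 252.66767289]
[ 207   65   33  175 3907] [285.00255951 253.71691835]
[  79  161   75   66 3871] [258.07646603 261.49011883]
```

```bash
python3 - <<'E'
import cv2
im=cv2.imread('pics/w10.png')
cv2.imwrite('pics/w10b.png',cv2.resize(im[90:350,90:430],(680,520),interpolation=cv2.INTER_CUBIC))
E
```

```text
(no output)
```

View pics/w10b.png

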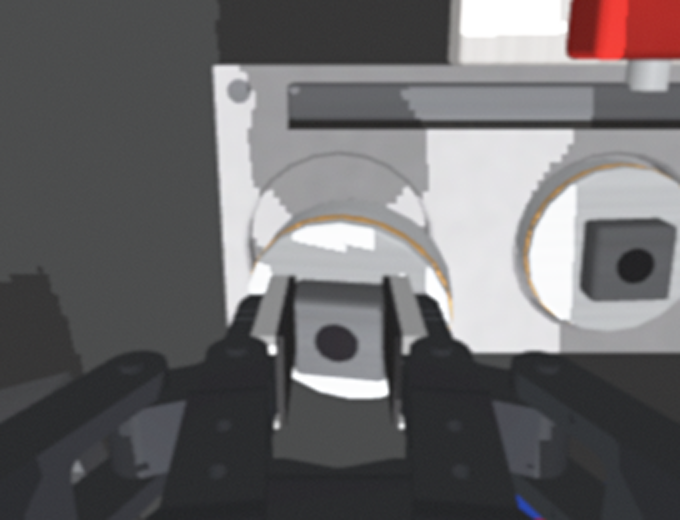

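The grip slackened: the hub hole has moved to about (257,261), so the disc has shifted and tilted in the hand. I'll set it on clear bench at (0.50, -0.03) and regrasp it.

Call:
{"op": "apply_moves", "data": {
  "moves": [
    [[0,0,-0.02,0,0,0],[0,0,-0.05,0,0,0],[0,0,-0.08,0,0,0],[0.01,0.004,-0.09,0,0,0],[0.03,0.012,-0.09,0,0,0],[0.06,0.024,-0.09,0,0,0],[0.09,0.037,-0.09,0,0,0],[0.12,0.049,-0.09,0,0,0],[0.15,0.061,-0.09,0,0,0],[0.18,0.073,-0.09,0,0,0],[0.21,0.085,-0.09,0,0,0],[0.24,0.098,-0.09,0,0,0],[0.265,0.108,-0.09,0,0,0],[0.28,0.114,-0.09,0,0,0],[0.283,0.115,-0.07,0,0,0],[0.283,0.115,-0.04,0,0,0],[0.283,0.115,-0.01,0,0,0],[0.283,0.115,0.01,0,0,0],[0.283,0.115,0.02,0,0,0],[0.283,0.115,0.02,0,0,0]]
  ]
}}

```text
t: 21.18
position: [0.4991, -0.0293, 0.0453]
tcp_rot: [[-0.029, -1.0, -0.002], [-1.0, 0.029, 0.001], [-0.0, 0.002, -1.0]]
force: [-0.7, 0.1, -4.5]
gripper_width: 0.269
finger_force: 73.3
```

Call:
{"op": "apply_moves", "data": {
  "moves": [
    [[0,0,0.003,0,0,0],[0,0,0.006,0,0,0],[0,0,0.009,0,0,0],[0,0,0.009,0,0,0]]
  ]
}}

```text
t: 21.52
position: [0.5004, -0.0294, 0.0378]
tcp_rot: [[-0.029, -1.0, 0.001], [-1.0, 0.029, -0.0], [0.0, -0.001, -1.0]]
force: [-0.4, -0.4, -3.5]
gripper_width: 0.27
finger_force: 73.3
```

Call:
{"op": "apply_moves", "data": {
  "moves": [
    [[0,0,0.002,0,0,0],[0,0,0.004,0,0,0],[0,0,0.006,0,0,0],[0,0,0.007,0,0,0],[0,0,0.007,0,0,0]]
  ]
}}

```text
t: 21.93
position: [0.4998, -0.0293, 0.0301]
tcp_rot: [[-0.029, -1.0, -0.0], [-1.0, 0.029, 0.0], [-0.0, 0.0, -1.0]]
force: [-0.2, 1.2, -3.9]
gripper_width: 0.267
finger_force: 73.3
```

```bash
python3 - <<'E'
from h import *
where()
f=grab('side','s1.png');x,y=proj(f,[.5,-.03,.03]).astype(int)
cv2.imwrite('pics/s1b.png',cv2.resize(cv2.imread('pics/s1.png')[y-70:y+50,x-80:x+80],None,fx=4,fy=4,interpolation=cv2.INTER_CUBIC))
E
```

```text
tcp [ 0.4998 -0.0293  0.0301] tool x at 268.3 w 0.267 F 73.3 [-0.2  1.2 -3.9] t 21.93
```

View pics/s1b.png

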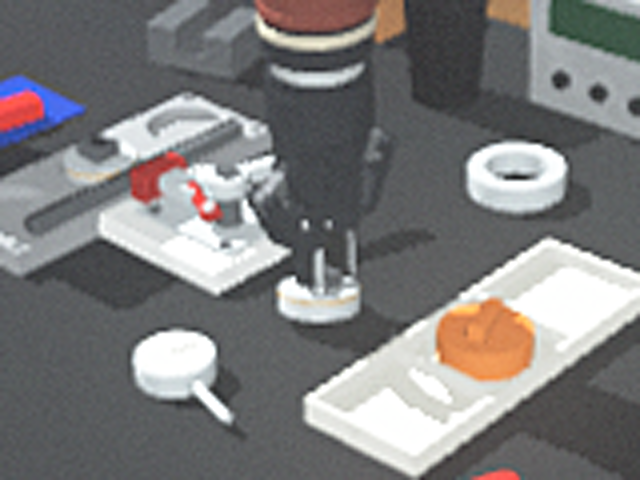

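The side view shows the cap standing upright in the tray's middle bay at (487,340). The held disc is near level, just above the bench at (318,300).

Call:
{"op": "apply_moves", "data": {
  "moves": [
    [[0,0,0.002,0,0,0],[0,0,0.004,0,0,0],[0,0,0.005,0,0,0],[0,0,0.005,0,0,0]]
  ]
}}

```text
t: 22.32
position: [0.4999, -0.0308, 0.0279]
tcp_rot: [[-0.03, -1.0, -0.0], [-1.0, 0.03, -0.003], [0.003, 0.0, -1.0]]
force: [-15.1, -4.9, 23.8]
gripper_width: 0.272
finger_force: 77.4
```

Contact at 24 N. I'll release, rise, and look.

Call:
{"op": "apply_moves", "data": {
  "moves": [
    [[0,0,-0.001,0,0,0],[0,0,-0.001,0,0,0],[0,0,-0.001,0,0,0],[0,0,-0.015,0,0,0],[-0.02,0,-0.05,0,0,0],[-0.05,0,-0.09,0,0,0],[-0.06,0,-0.12,0,0,0],[-0.06,0,-0.14,0,0,0],[-0.06,0,-0.14,0,0,0],[-0.06,0,-0.14,0,0,0]]
  ],
  "hand": 0
}}

```text
t: 23.15
position: [0.5026, 0.0308, 0.1664]
tcp_rot: [[-0.028, -1.0, 0.003], [-1.0, 0.028, -0.0], [0.0, -0.003, -1.0]]
force: [-0.1, 0.3, -0.5]
gripper_width: 0.499
finger_force: 0.0
```

```bash
python3 - <<'E'
from h import *
where()
f=grab('wrist','w11.png')
for d in discs(f,((.44,.56),(-.09,.04))): print(d)
p=proj(f,[.5,-.03,.03])
for hi in (110,124,135):
    try: print(hub(f,p,lo=70,hi=hi))
    except Exception as e: print(e)
x,y=p.astype(int);im=cv2.imread('pics/w11.png')
g=cv2.cvtColor(im,cv2.COLOR_BGR2GRAY);print(g[y-30:y+31:4,x].tolist(),g[y,x-40:x+41:4].tolist())
cv2.imwrite('pics/w11b.png',cv2.resize(im[max(0,y-60):y+60,x-60:x+60],None,fx=4,fy=4,interpolation=cv2.INTER_CUBIC))
E
```

```text
tcp [0.5026 0.0308 0.1664] tool x at 268.4 w 0.499 F 0.0 [-0.1  0.3 -0.5] t 23.15
(array([ 0.4986, -0.0257]), ((498.6, -24.6), (58.7, 58.5), 88.3), ((499.1, -25.8), (24.8, 24.8), 0.0))
((499.1, -25.8), (23.9, 23.9), 90.0)
((499.1, -25.8), (24.8, 24.8), 0.0)
((499.1, -25.7), (25.5, 25.3), 89.9)
[39, 124, 220, 158, 158, 158, 101, 104, 36, 39, 39, 106, 113, 221, 221, 220] [56, 56, 55, 110, 225, 223, 224, 148, 107, 107, 77, 79, 109, 108, 194, 220, 220, 222, 98, 56, 55]
```

Call:
{"op": "apply_moves", "data": {
  "moves": [
    [[0.03,0.002,0.02,0,0,-0.018],[0.057,0.003,0.05,0,0,-0.018],[0.057,0.003,0.085,0,0,-0.018],[0.057,0.003,0.115,0,0,-0.018],[0.057,0.003,0.13,0,0,-0.018],[0.057,0.003,0.138,0,0,-0.018],[0.057,0.003,0.143,0,0,-0.018],[0.057,0.003,0.145,0,0,-0.018],[0.057,0.003,0.145,0,0,-0.018]]
  ]
}}

```text
t: 23.95
position: [0.4972, -0.0263, 0.0206]
tcp_rot: [[-0.001, -1.0, 0.0], [-1.0, 0.001, -0.0], [0.0, -0.0, -1.0]]
force: [0.4, 0.1, -0.2]
gripper_width: 0.501
finger_force: 0.0
```

Call:
{"op": "apply_moves", "data": {
  "moves": [
    [[0,0,0,0,0,0],[0,0,0,0,0,0],[0,0,0,0,0,0],[0,0,0,0,0,0],[0,0,0,0,0,0],[0,0,0,0,0,0]]
  ],
  "hand": 1
}}

```text
t: 24.45
position: [0.4979, -0.0265, 0.0218]
tcp_rot: [[-0.0, -1.0, 0.002], [-1.0, 0.0, -0.001], [0.001, -0.002, -1.0]]
force: [-2.0, 0.0, 7.5]
gripper_width: 0.281
finger_force: 60.0
```

Call:
{"op": "apply_moves", "data": {
  "moves": [
    [[0,0,-0.01,0,0,0],[0,0,-0.03,0,0,0],[0,0,-0.06,0,0,0],[0,0,-0.09,0,0,0],[0,0,-0.1,0,0,0],[0,0,-0.1,0,0,0]]
  ]
}}

```text
t: 24.95
position: [0.4989, -0.0268, 0.1235]
tcp_rot: [[-0.001, -1.0, 0.005], [-1.0, 0.001, -0.002], [0.002, -0.005, -1.0]]
force: [0.7, 0.2, -4.2]
gripper_width: 0.282
finger_force: 59.8
```

```bash
cat >> h.py <<'E'
def hole():
    f=grab('wrist');im,o,k=sub(f,(259,250),34)
    g=cv2.cvtColor(im,cv2.COLOR_RGB2GRAY);m=(g<62).astype(np.uint8)
    n,l,st,ce=cv2.connectedComponentsWithStats(m)
    print('hole',[(np.round(ce[i]/k+np.array(o),1).tolist(),st[i,2]//k,st[i,3]//k) for i in range(1,n) if st[i,4]>2000 and .7<st[i,2]/st[i,3]<1.4])
    return f
E
python3 - <<'E'
from h import *
where([.6235,.2474,.12],268.3)
hole()
E
```

```text
tcp [ 0.4989 -0.0268  0.1235] tool x at 270.0 w 0.282 F 59.8 [ 0.7  0.2 -4.2] t 24.95
shift [-0.2743 -0.1244  0.0037]
turn z 0.019
hole [([258.8, 252.6], np.int32(68), np.int32(60)), ([259.5, 252.5], np.int32(21), np.int32(20))]
```

```bash
python3 - <<'E'
from h import *
f=grab('wrist');s=bot.read_state();p=s['position']
h=ray(f,(259.5,252.5),p[2]+.0082);print(h-p)
import pickle
g=pickle.load(open('w5.pkl','rb'));print(ray(g,(259.2,249),.1718+.0068)-np.array([.5267,.3351,.1718]))
E
```

```text
[0.00193311 0.00187313 0.0082    ]
[1.13941833e-03 5.51919939e-05 6.80000000e-03]
```

Call:
{"op": "apply_moves", "data": {
  "moves": [
    [[-0.01,-0.005,-0.01,0,0,0],[-0.03,-0.014,-0.02,0,0,0.019],[-0.06,-0.027,-0.02,0,0,0.019],[-0.09,-0.041,-0.02,0,0,0.019],[-0.12,-0.055,-0.02,0,0,0.019],[-0.15,-0.068,-0.02,0,0,0.019],[-0.18,-0.082,-0.02,0,0,0.019],[-0.21,-0.095,-0.02,0,0,0.019],[-0.235,-0.107,-0.02,0,0,0.019],[-0.255,-0.116,-0.02,0,0,0.019],[-0.268,-0.122,-0.02,0,0,0.019],[-0.273,-0.124,0,0,0,0.019],[-0.273,-0.124,0.025,0,0,0.019],[-0.273,-0.124,0.045,0,0,0.019],[-0.273,-0.124,0.055,0,0,0.019],[-0.273,-0.124,0.055,0,0,0.019],[-0.273,-0.124,0.055,0,0,0.019]]
  ]
}}

```text
t: 26.47
position: [0.6202, 0.2464, 0.0641]
tcp_rot: [[-0.031, -1.0, -0.002], [-1.0, 0.031, -0.0], [0.001, 0.002, -1.0]]
force: [0.3, 0.9, -3.1]
gripper_width: 0.284
finger_force: 66.7
```

```bash
python3 - <<'E'
from h import *
where([.6232,.2465,.0325],268.3)
hole()
E
```

```text
tcp [0.6202 0.2464 0.0641] tool x at 268.2 w 0.284 F 66.7 [ 0.3  0.9 -3.1] t 26.47
shift [-0.0002 -0.003   0.0316]
turn z -0.001
hole [([258.5, 260.8], np.int32(19), np.int32(17))]
```

```bash
python3 - <<'E'
from h import *
f=grab('wrist','w12.png')
im=cv2.imread('pics/w12.png')
s=grab('side','s2.png');x,y=proj(s,[.6232,.2465,.04]).astype(int)
a=cv2.resize(im[150:320,170:350],(540,510),interpolation=cv2.INTER_CUBIC)
b=cv2.resize(cv2.imread('pics/s2.png')[y-55:y+47,x-26:x+26],(260,510),interpolation=cv2.INTER_CUBIC)
cv2.imwrite('pics/w12b.png',np.hstack([a,b]))
E
```

```text
(no output)
```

View pics/w12b.png

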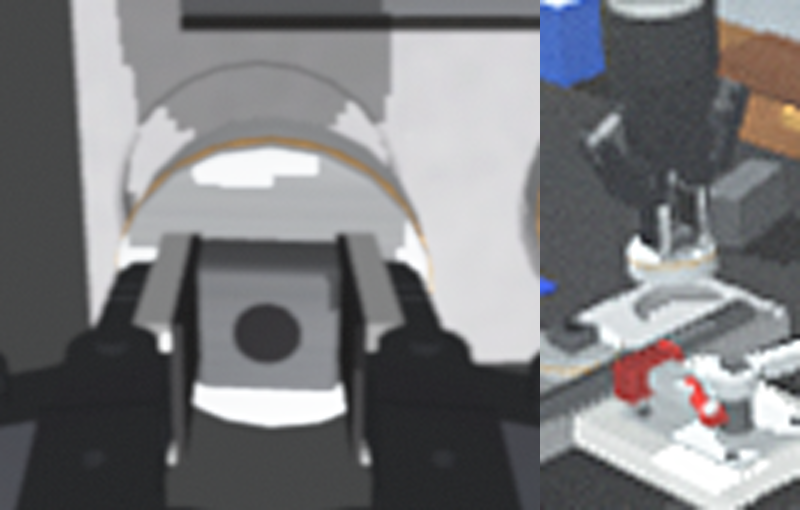

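The side and wrist views show the disc pitched by roughly 15°, with its +y edge low, over nest2. The +y edge will touch the nest floor first and level the disc, so I'll lower gently and bias y to allow for that.

Call:
{"op": "apply_moves", "data": {
  "moves": [
    [[0.0035,-0.003,0,0,0,0],[0.0035,-0.003,0.004,0,0,0],[0.0035,-0.003,0.008,0,0,0],[0.0035,-0.003,0.012,0,0,0],[0.0035,-0.003,0.016,0,0,0],[0.0035,-0.003,0.02,0,0,0],[0.0035,-0.003,0.023,0,0,0],[0.0035,-0.003,0.023,0,0,0]]
  ]
}}

```text
t: 27.28
position: [0.6233, 0.243, 0.041]
tcp_rot: [[-0.03, -1.0, -0.002], [-1.0, 0.03, -0.0], [0.0, 0.002, -1.0]]
force: [1.2, -1.0, -4.2]
gripper_width: 0.275
finger_force: 65.7
```

```bash
python3 - <<'E'
from h import *
where([.6232,.243,.036],268.3)
hole()
E
```

```text
tcp [0.6233 0.243  0.041 ] tool x at 268.3 w 0.275 F 65.7 [ 1.2 -1.  -4.2] t 27.28
shift [0.     0.0001 0.005 ]
turn z -0.0
hole [([257.1, 271.2], np.int32(18), np.int32(13))]
```

Call:
{"op": "apply_moves", "data": {
  "moves": [
    [[-0.0025,0,0.001,0,0,0],[-0.0025,0,0.003,0,0,0],[-0.0025,0,0.005,0,0,0],[-0.0025,0,0.005,0,0,0]]
  ]
}}

```text
t: 27.67
position: [0.6244, 0.2439, 0.0382]
tcp_rot: [[-0.032, -0.999, 0.0], [-0.999, 0.032, -0.003], [0.003, -0.0, -1.0]]
force: [-9.0, -4.7, 4.8]
gripper_width: 0.275
finger_force: 65.9
```

```bash
python3 - <<'E'
from h import *
where([.6232,.245,.033],268.3)
hole()
E
```

```text
tcp [0.6244 0.2439 0.0382] tool x at 268.2 w 0.275 F 65.9 [-9.  -4.7  4.8] t 27.67
shift [-0.0011  0.0012  0.0052]
turn z -0.001
hole [([258.1, 270.8], np.int32(18), np.int32(14))]
```

Call:
{"op": "apply_moves", "data": {
  "moves": [
    [[0,0.002,0,0,0,0],[0,0.002,0.001,0,0,0],[0,0.002,0.002,0,0,0],[0,0.002,0.003,0,0,0],[0,0.002,0.003,0,0,0]]
  ]
}}

```text
t: 28.13
position: [0.6239, 0.2434, 0.0372]
tcp_rot: [[-0.032, -0.999, 0.003], [-0.999, 0.032, -0.004], [0.004, -0.004, -1.0]]
force: [-7.9, -8.4, 15.2]
gripper_width: 0.276
finger_force: 64.4
```

```bash
python3 - <<'E'
from h import *
where([.6232,.245,.033],268.3)
hole()
E
```

```text
tcp [0.6239 0.2434 0.0372] tool x at 268.1 w 0.276 F 64.4 [-7.9 -8.4 15.2] t 28.13
shift [-0.0016  0.0008  0.0042]
turn z -0.002
hole []
```

Call:
{"op": "apply_moves", "data": {
  "moves": [
    [[-0.003,0.001,-0.001,0,0,0],[-0.006,0.001,-0.001,0,0,0],[-0.009,0.001,-0.001,0,0,0],[-0.009,0.001,-0.001,0,0,0]]
  ]
}}

```text
t: 28.52
position: [0.6238, 0.2459, 0.0396]
tcp_rot: [[-0.037, -0.999, 0.004], [-0.999, 0.037, -0.017], [0.017, -0.004, -1.0]]
force: [-8.7, -44.4, 25.5]
gripper_width: 0.283
finger_force: 74.4
```

```bash
python3 - <<'E'
from h import *
where([.6232,.245,.033],268.3)
f=hole();cv2.imwrite('pics/w13.png',cv2.cvtColor(f['pixels'],cv2.COLOR_RGB2BGR))
s=grab('side','s3.png');x,y=proj(s,[.6232,.2465,.04]).astype(int)
a=cv2.resize(cv2.imread('pics/w13.png')[150:320,170:350],(540,510),interpolation=cv2.INTER_CUBIC)
b=cv2.resize(cv2.imread('pics/s3.png')[y-55:y+47,x-26:x+26],(260,510),interpolation=cv2.INTER_CUBIC)
cv2.imwrite('pics/w13b.png',np.hstack([a,b]))
E
```

```text
tcp [0.6238 0.2459 0.0396] tool x at 267.9 w 0.283 F 74.4 [ -8.7 -44.4  25.5] t 28.52
shift [0.0008 0.0006 0.0066]
turn z -0.004
hole []
```

View pics/w13b.png

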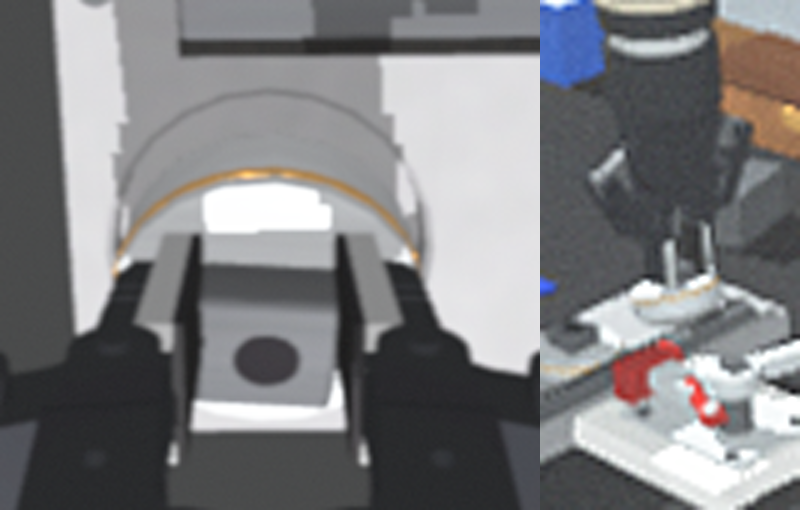

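The disc's far edge is against the nest wall at 44 N, and its near edge is raised but inside the rim arc. I'll relax the push and release it so it drops flat.

Call:
{"op": "apply_moves", "data": {
  "moves": [
    [[0.003,0,0,0,0,0],[0.005,0,0,0,0,0],[0.005,0,0,0,0,0]]
  ]
}}

```text
t: 28.87
position: [0.6237, 0.2447, 0.0385]
tcp_rot: [[-0.035, -0.999, 0.004], [-0.999, 0.035, -0.008], [0.008, -0.004, -1.0]]
force: [-3.5, -23.7, 14.7]
gripper_width: 0.275
finger_force: 68.3
```

Call:
{"op": "apply_moves", "data": {
  "moves": [
    [[0,0,0,0,0,0],[0,0,0,0,0,0],[0,0,0,0,0,0],[0,0,-0.01,0,0,0],[-0.02,0,-0.04,0,0,0],[-0.06,0,-0.08,0,0,0],[-0.1,0,-0.12,0,0,0],[-0.1,0,-0.14,0,0,0],[-0.1,0,-0.14,0,0,0],[-0.1,0,-0.14,0,0,0]]
  ],
  "hand": 0
}}

```text
t: 29.7
position: [0.6256, 0.3521, 0.18]
tcp_rot: [[-0.028, -1.0, 0.006], [-1.0, 0.028, 0.002], [-0.003, -0.006, -1.0]]
force: [0.7, -0.1, 0.4]
gripper_width: 0.501
finger_force: 0.0
```

```bash
python3 - <<'E'
from h import *
where()
f=grab('wrist','w14.png')
for d in discs(f,((.4,.7),(.19,.31))): print(d)
for c in [(.6235,.2475),(.5295,.251)]:
  for hi in (110,124,135):
    try: print(c,hub(f,proj(f,[*c,.04]),z=.04,lo=70,hi=hi,r=30))
    except Exception as e: print(e)
E
```

```text
tcp [0.6256 0.3521 0.18  ] tool x at 268.4 w 0.501 F 0.0 [ 0.7 -0.1  0.4] t 29.7
(array([0.5332, 0.238 ]), ((525.7, 238.3), (111.1, 281.7), 88.2), ((527.5, 250.1), (25.2, 25.8), 0.1))
min() iterable argument is empty
min() iterable argument is empty
min() iterable argument is empty
(0.5295, 0.251) ((532.1, 251.5), (25.4, 23.9), 0.1)
(0.5295, 0.251) ((531.8, 251.3), (26.4, 24.9), 0.1)
(0.5295, 0.251) ((531.8, 251.3), (26.9, 25.3), 0.1)
```

```bash
cat >> h.py <<'E'
def holes(f,c,z,r=34,th=70,pr=True):
    im,o,k=sub(f,proj(f,[*c,z]),r)
    g=cv2.cvtColor(im,cv2.COLOR_RGB2GRAY);m=(g<th).astype(np.uint8)
    n,l,st,ce=cv2.connectedComponentsWithStats(m);res=[]
    for i in range(1,n):
        b=st[i]
        if b[4]>150 and .6<b[2]/b[3]<1.6 and b[4]>.6*b[2]*b[3] and b[2]<80:
            q=ce[i]/k+np.array(o)-.4;res.append((np.round(ray(f,q,z)[:2]*1000,1).tolist(),(b[2]/k,b[3]/k)))
    return res
E
python3 - <<'E'
from h import *
f=imaging.grab_frame('wrist')
for c in [(.6235,.2475),(.5295,.251)]:
    print(c,holes(f,c,.04))
    x,y=proj(f,[*c,.04]).astype(int);g=cv2.cvtColor(f['pixels'],cv2.COLOR_RGB2GRAY)
    print(x,y)
    for dy in range(-40,41,5):
        if y+dy>=0: print(dy,g[y+dy,x-44:x+45:4].tolist())
E
```

```text
(0.6235, 0.2475) [([622.8, 249.9], (np.float64(9.5), np.float64(11.0)))]
258 75
-40 [150, 239, 240, 238, 239, 240, 240, 240, 239, 238, 239, 241, 240, 239, 240, 239, 239, 238, 239, 239, 238, 237, 238]
-35 [135, 239, 240, 240, 239, 239, 239, 241, 225, 175, 175, 172, 175, 174, 235, 232, 238, 239, 239, 239, 240, 240, 239]
-30 [122, 239, 239, 240, 239, 240, 238, 165, 136, 114, 121, 137, 122, 115, 141, 173, 208, 239, 240, 240, 240, 240, 239]
-25 [119, 241, 240, 240, 239, 235, 132, 147, 239, 238, 231, 255, 255, 255, 255, 207, 138, 231, 241, 241, 239, 239, 239]
-20 [111, 241, 240, 240, 239, 131, 204, 255, 254, 230, 229, 228, 228, 238, 235, 253, 255, 149, 239, 240, 238, 238, 241]
-15 [99, 240, 241, 241, 154, 225, 255, 255, 241, 225, 222, 229, 227, 228, 229, 226, 255, 255, 161, 242, 239, 240, 241]
-10 [92, 239, 240, 233, 166, 255, 255, 255, 251, 150, 160, 156, 147, 199, 229, 226, 255, 254, 255, 221, 241, 241, 242]
-5 [88, 241, 241, 194, 239, 255, 255, 255, 226, 155, 162, 159, 157, 158, 160, 148, 255, 254, 255, 218, 240, 238, 238]
0 [84, 244, 242, 197, 253, 255, 254, 252, 192, 164, 134, 64, 63,
[... 2382 characters left out ...]
23, 171, 255, 254, 254, 236, 88, 99, 99, 109, 108, 120, 144, 215, 218, 214, 172, 178, 176, 173, 175, 175]
20 [241, 240, 166, 239, 254, 254, 233, 220, 219, 218, 217, 217, 217, 216, 216, 215, 169, 176, 177, 173, 175, 178, 177]
25 [240, 240, 230, 181, 246, 254, 233, 220, 220, 219, 219, 219, 218, 218, 215, 160, 178, 176, 175, 175, 175, 177, 177]
30 [241, 241, 241, 230, 167, 195, 205, 220, 221, 220, 219, 220, 216, 156, 166, 176, 176, 176, 176, 176, 175, 175, 176]
35 [240, 241, 241, 241, 240, 204, 172, 173, 170, 175, 168, 152, 166, 176, 178, 176, 175, 175, 174, 172, 174, 174, 174]
40 [242, 242, 241, 241, 240, 238, 176, 176, 176, 178, 179, 177, 177, 179, 178, 173, 172, 172, 173, 173, 176, 176, 175]
```

Disc A reads flat in nest2, with its hub hole at (622.8, 249.9) mm and the same outline height as disc C. I'll go for disc B.

Call:
{"op": "apply_moves", "data": {
  "moves": [
    [[0.02,0.002,-0.01,0,0,0],[0.06,0.006,-0.01,0,0,0.03],[0.1,0.01,-0.01,0,0,0.06],[0.14,0.014,-0.01,0,0,0.1],[0.18,0.018,-0.01,0,0,0.14],[0.22,0.022,-0.01,0,0,0.18],[0.26,0.026,-0.01,0,0,0.22],[0.3,0.03,-0.01,0,0,0.26],[0.34,0.034,-0.01,0,0,0.3],[0.38,0.038,-0.01,0,0,0.339],[0.42,0.042,-0.01,0,0,0.339],[0.46,0.046,-0.01,0,0,0.339],[0.5,0.05,-0.01,0,0,0.339],[0.54,0.054,-0.01,0,0,0.339],[0.58,0.058,-0.01,0,0,0.339],[0.62,0.062,-0.01,0,0,0.339],[0.66,0.066,-0.01,0,0,0.339],[0.7,0.07,-0.01,0,0,0.339],[0.735,0.074,-0.01,0,0,0.339],[0.755,0.075,-0.01,0,0,0.339]]
  ]
}}

```text
t: 31.47
position: [0.5236, -0.4062, 0.183]
tcp_rot: [[-0.537, -0.844, -0.002], [-0.844, 0.537, 0.002], [-0.0, 0.003, -1.0]]
force: [-0.5, -1.0, -0.0]
gripper_width: 0.501
finger_force: 0.0
```

Call:
{"op": "apply_moves", "data": {
  "moves": [
    [[0,0,0,0,0,0],[0,0,0,0,0,0],[0,0,0,0,0,0]]
  ]
}}

```text
t: 31.72
position: [0.5256, -0.4019, 0.1841]
tcp_rot: [[-0.534, -0.845, -0.001], [-0.845, 0.534, 0.002], [-0.001, 0.002, -1.0]]
force: [-0.4, 0.2, -0.1]
gripper_width: 0.5
finger_force: 0.0
```

```bash
python3 - <<'E'
from h import *
f=grab('wrist','w15.png')
for d in discs(f,((.45,.62),(-.52,-.25))): print(d)
print(holes(f,(.528,-.446),.03))
for hi in (110,124,140,165):
    try: print(hub(f,proj(f,[.528,-.446,.03]),lo=75,hi=hi,r=34))
    except Exception as e: print(e)
where([.5275,-.446,.021],237.9)
E
```

```text
(array([ 0.529 , -0.4465]), ((529.5, -445.8), (60.1, 60.9), 57.7), ((531.4, -447.3), (74.1, 77.2), 57.7))
[]
((529.4, -446.3), (70.0, 72.8), 57.7)
((529.4, -446.3), (70.0, 72.8), 57.7)
((529.4, -446.3), (70.0, 72.8), 57.7)
((529.4, -446.3), (70.0, 72.8), 57.7)
tcp [ 0.526  -0.4015  0.1845] tool x at 237.8 w 0.501 F 0.0 [ 0.6  1.  -0.3] t 31.77
shift [ 0.0369 -0.0252  0.1635]
turn z -0.001
```

Call:
{"op": "apply_moves", "data": {
  "moves": [
    [[0.02,-0.012,0.01,0,0,0],[0.0365,-0.0255,0.04,0,0,0],[0.0365,-0.0255,0.08,0,0,0],[0.0365,-0.0255,0.115,0,0,0],[0.0365,-0.0255,0.14,0,0,0],[0.0365,-0.0255,0.153,0,0,0],[0.0365,-0.0255,0.16,0,0,0],[0.0365,-0.0255,0.164,0,0,0],[0.0365,-0.0255,0.164,0,0,0],[0.0365,-0.0255,0.164,0,0,0]]
  ]
}}

```text
t: 32.6
position: [0.5293, -0.4479, 0.0233]
tcp_rot: [[-0.533, -0.846, 0.002], [-0.846, 0.533, -0.002], [0.001, -0.003, -1.0]]
force: [-0.3, -0.3, 0.1]
gripper_width: 0.498
finger_force: 0.0
```

Call:
{"op": "apply_moves", "data": {
  "moves": [
    [[0,0,0,0,0,0],[0,0,0,0,0,0],[0,0,0,0,0,0],[0,0,0,0,0,0],[0,0,0,0,0,0],[0,0,0,0,0,0]]
  ],
  "hand": 1
}}

```text
t: 33.1
position: [0.5293, -0.4482, 0.0235]
tcp_rot: [[-0.534, -0.846, 0.002], [-0.846, 0.534, -0.002], [0.001, -0.003, -1.0]]
force: [-0.9, 0.9, 7.7]
gripper_width: 0.284
finger_force: 59.7
```

Call:
{"op": "apply_moves", "data": {
  "moves": [
    [[0,0,-0.01,0,0,0],[0,0,-0.03,0,0,0],[0,0,-0.06,0,0,0],[0,0,-0.09,0,0,0],[0,0,-0.11,0,0,0],[0,0,-0.12,0,0,0],[0,0,-0.12,0,0,0]]
  ]
}}

```text
t: 33.68
position: [0.5293, -0.4483, 0.1445]
tcp_rot: [[-0.534, -0.846, 0.003], [-0.846, 0.534, -0.003], [0.001, -0.004, -1.0]]
force: [0.5, -0.4, -4.3]
gripper_width: 0.274
finger_force: 59.8
```

```bash
python3 - <<'E'
from h import *
where([.4335,.253,.14],268.3)
hole()
E
```

```text
tcp [ 0.5293 -0.4483  0.1445] tool x at 237.7 w 0.274 F 59.8 [ 0.5 -0.4 -4.3] t 33.68
shift [-0.5419  0.4553  0.002 ]
turn z -0.34
hole []
```

Call:
{"op": "apply_moves", "data": {
  "moves": [
    [[-0.008,0.007,0,0,0,0],[-0.022,0.018,0,0,0,-0.02],[-0.043,0.036,0,0,0,-0.04],[-0.07,0.059,0,0,0,-0.06],[-0.1,0.084,0,0,0,-0.08],[-0.13,0.109,0,0,0,-0.1],[-0.16,0.134,0,0,0,-0.12],[-0.19,0.159,0,0,0,-0.14],[-0.22,0.184,0,0,0,-0.16],[-0.249,0.209,0,0,0,-0.18],[-0.279,0.234,0,0,0,-0.2],[-0.309,0.259,0,0,0,-0.22],[-0.339,0.284,0,0,0,-0.24],[-0.369,0.309,0,0,0,-0.26],[-0.398,0.334,0,0,0,-0.28],[-0.428,0.359,0,0,0,-0.3],[-0.458,0.384,0,0,0,-0.32],[-0.488,0.41,0,0,0,-0.34],[-0.512,0.43,0,0,0,-0.34],[-0.528,0.444,0,0,0,-0.34]]
  ]
}}

```text
t: 35.4
position: [0.4325, 0.2388, 0.139]
tcp_rot: [[-0.027, -1.0, -0.003], [-1.0, 0.027, -0.0], [0.0, 0.003, -1.0]]
force: [0.5, 0.0, -3.9]
gripper_width: 0.281
finger_force: 60.0
```

```bash
cat >> h.py <<'E'
def hole2():
    f=grab('wrist');im,o,k=sub(f,(259,250),34)
    g=cv2.GaussianBlur(cv2.cvtColor(im,cv2.COLOR_RGB2GRAY),(7,7),0)
    for th in range(40,110,8):
        n,l,st,ce=cv2.connectedComponentsWithStats((g<th).astype(np.uint8))
        r=[(np.round(ce[i]/k+np.array(o)-.4,1).tolist(),int(st[i,2]//k),int(st[i,3]//k)) for i in range(1,n) if 2000<st[i,4]<9000 and .6<st[i,2]/st[i,3]<1.7 and st[i,4]>.65*st[i,2]*st[i,3] and abs(ce[i][0]-k*34)<40]
        if r: print(th,r)
    return f
E
python3 - <<'E'
from h import *
where([.4335,.253,.07],268.3)
hole2()
E
```

```text
tcp [0.4325 0.2388 0.139 ] tool x at 268.5 w 0.281 F 60.0 [ 0.5  0.  -3.9] t 35.4
shift [-0.0142 -0.0008  0.069 ]
turn z 0.002
48 [([259.0, 250.4], 18, 17)]
56 [([259.0, 250.5], 19, 18)]
64 [([259.0, 250.5], 20, 19)]
72 [([259.0, 250.5], 21, 19)]
80 [([259.0, 250.5], 21, 20)]
88 [([259.0, 250.5], 22, 20)]
96 [([259.0, 250.6], 22, 21)]
104 [([259.0, 250.5], 23, 21)]
```

Call:
{"op": "apply_moves", "data": {
  "moves": [
    [[-0.007,-0.001,0,0,0,0],[-0.0135,-0.001,0.015,0,0,0],[-0.0135,-0.001,0.035,0,0,0],[-0.0135,-0.001,0.055,0,0,0],[-0.0135,-0.001,0.07,0,0,0],[-0.0135,-0.001,0.08,0,0,0],[-0.0135,-0.001,0.085,0,0,0],[-0.0135,-0.001,0.085,0,0,0],[-0.0135,-0.001,0.085,0,0,0]]
  ]
}}

```text
t: 36.2
position: [0.4362, 0.2494, 0.0565]
tcp_rot: [[-0.029, -1.0, -0.0], [-1.0, 0.029, -0.0], [0.0, 0.0, -1.0]]
force: [0.9, -0.4, -3.9]
gripper_width: 0.277
finger_force: 68.6
```

```bash
python3 - <<'E'
from h import *
where([.4335,.2522,.033],268.3)
f=hole2()
E
```

```text
tcp [0.4362 0.2494 0.0565] tool x at 268.3 w 0.277 F 68.6 [ 0.9 -0.4 -3.9] t 36.2
shift [-0.0027  0.0028  0.0235]
turn z 0.0
40 [([259.8, 262.4], 19, 15)]
48 [([259.8, 262.5], 20, 17)]
56 [([259.8, 262.5], 21, 17)]
64 [([259.8, 262.5], 21, 18)]
72 [([259.8, 262.5], 22, 19)]
80 [([259.8, 262.5], 23, 19)]
88 [([259.8, 262.5], 23, 20)]
96 [([259.8, 262.5], 24, 21)]
```

The disc has pitched again as it was lowered, with its +y edge down, the same as before. I'll use the same seating method.

Call:
{"op": "apply_moves", "data": {
  "moves": [
    [[-0.001,0.003,0.003,0,0,0],[-0.001,0.003,0.007,0,0,0],[-0.001,0.003,0.011,0,0,0],[-0.001,0.003,0.015,0,0,0],[-0.001,0.003,0.017,0,0,0],[-0.001,0.003,0.017,0,0,0]]
  ]
}}

```text
t: 36.75
position: [0.4327, 0.2508, 0.0386]
tcp_rot: [[-0.029, -1.0, -0.001], [-1.0, 0.029, -0.0], [0.0, 0.001, -1.0]]
force: [-0.3, -0.4, -2.9]
gripper_width: 0.278
finger_force: 68.2
```

```bash
python3 - <<'E'
from h import *
where([.4335,.2505,.036],268.3)
f=hole2()
E
```

```text
tcp [0.4327 0.2508 0.0386] tool x at 268.3 w 0.278 F 68.2 [-0.3 -0.4 -2.9] t 36.75
shift [ 0.0002 -0.0008  0.0026]
turn z 0.0
40 [([259.5, 263.2], 19, 15)]
48 [([259.6, 263.2], 20, 16)]
56 [([259.6, 263.2], 21, 17)]
64 [([259.6, 263.2], 21, 18)]
72 [([259.6, 263.2], 22, 18)]
80 [([259.6, 263.3], 22, 19)]
88 [([259.6, 263.3], 23, 20)]
96 [([259.6, 263.3], 24, 21)]
```

Call:
{"op": "apply_moves", "data": {
  "moves": [
    [[0,-0.001,0.001,0,0,0],[0,-0.001,0.002,0,0,0],[0,-0.001,0.003,0,0,0],[0,-0.001,0.003,0,0,0]]
  ]
}}

```text
t: 37.13
position: [0.4341, 0.2508, 0.0361]
tcp_rot: [[-0.029, -1.0, -0.0], [-1.0, 0.029, -0.0], [0.0, 0.0, -1.0]]
force: [2.5, 6.7, -5.8]
gripper_width: 0.28
finger_force: 68.0
```

```bash
python3 - <<'E'
from h import *
where([.4335,.2505,.034],268.3)
f=hole2()
E
```

```text
tcp [0.4341 0.2508 0.0361] tool x at 268.3 w 0.28 F 68.0 [ 2.5  6.7 -5.8] t 37.13
shift [0.0003 0.0006 0.0021]
turn z 0.0
40 [([259.5, 263.3], 19, 16)]
48 [([259.6, 263.3], 20, 17)]
56 [([259.6, 263.3], 21, 17)]
64 [([259.6, 263.3], 21, 18)]
72 [([259.6, 263.3], 22, 18)]
80 [([259.6, 263.3], 22, 19)]
88 [([259.6, 263.3], 23, 20)]
96 [([259.6, 263.3], 24, 21)]
```

Call:
{"op": "apply_moves", "data": {
  "moves": [
    [[-0.002,0,0,0,0,0],[-0.003,0,0.001,0,0,0],[-0.003,0,0.002,0,0,0],[-0.003,0,0.003,0,0,0],[-0.003,0,0.003,0,0,0]]
  ]
}}

```text
t: 37.6
position: [0.4342, 0.2521, 0.0345]
tcp_rot: [[-0.03, -1.0, -0.0], [-1.0, 0.03, -0.004], [0.004, 0.0, -1.0]]
force: [-6.6, -13.1, 12.2]
gripper_width: 0.281
finger_force: 69.2
```

```bash
python3 - <<'E'
from h import *
where([.4335,.2505,.034],268.3)
f=hole2()
E
```

```text
tcp [0.4342 0.2521 0.0345] tool x at 268.3 w 0.281 F 69.2 [ -6.6 -13.1  12.2] t 37.6
shift [0.0017 0.0007 0.0005]
turn z -0.0
40 [([259.6, 263.0], 19, 16)]
48 [([259.6, 263.1], 20, 17)]
56 [([259.6, 263.1], 21, 17)]
64 [([259.6, 263.1], 21, 18)]
72 [([259.6, 263.1], 22, 18)]
80 [([259.6, 263.1], 22, 19)]
88 [([259.6, 263.1], 23, 20)]
96 [([259.6, 263.1], 24, 21)]
```

Call:
{"op": "apply_moves", "data": {
  "moves": [
    [[0.001,0,0,0,0,0],[0.001,0,0,0,0,0],[0.001,0,0,0,0,0],[0.001,0,-0.01,0,0,0],[-0.02,0,-0.04,0,0,0],[-0.05,0,-0.08,0,0,0],[-0.08,-0.02,-0.12,0,0,0],[-0.08,-0.05,-0.15,0,0,0],[-0.08,-0.09,-0.17,0,0,0],[-0.08,-0.095,-0.17,0,0,0],[-0.08,-0.095,-0.17,0,0,0]]
  ],
  "hand": 0
}}

```text
t: 38.57
position: [0.536, 0.3313, 0.2067]
tcp_rot: [[-0.03, -1.0, 0.006], [-1.0, 0.03, 0.002], [-0.002, -0.006, -1.0]]
force: [0.2, 0.5, -0.0]
gripper_width: 0.5
finger_force: 0.0
```

```bash
python3 - <<'E'
from h import *
where()
f=grab('wrist','w16.png')
g=cv2.cvtColor(f['pixels'],cv2.COLOR_RGB2GRAY)
for c in [(.6235,.2475),(.5295,.251),(.4345,.2535)]:
    p=proj(f,[*c,.04]).astype(int);r=min(34,p[1]);print(c,p,[holes(f,c,.04,r=r,th=t) for t in (60,75,90)])
x,y=proj(f,[.4345,.2535,.04]).astype(int)
for dy in range(-40,41,5):
    if y+dy>=0: print(dy,g[y+dy,x-44:x+45:4].tolist())
E
```

```text
tcp [0.536  0.3313 0.2067] tool x at 268.3 w 0.5 F 0.0 [ 0.2  0.5 -0. ] t 38.57
(0.6235, 0.2475) [174 102] [[([623.0, 249.6], (np.float64(7.75), np.float64(8.75)))], [([623.0, 249.6], (np.float64(9.0), np.float64(9.75)))], [([623.1, 249.6], (np.float64(10.0), np.float64(10.75)))]]
(0.5295, 0.251) [264 103] [[([529.9, 250.5], (np.float64(9.0), np.float64(10.0)))], [([529.9, 250.5], (np.float64(10.25), np.float64(11.0)))], [([529.9, 250.5], (np.float64(11.5), np.float64(12.0)))]]
(0.4345, 0.2535) [356 102] [[([436.2, 255.7], (np.float64(9.5), np.float64(10.0)))], [([436.2, 255.8], (np.float64(11.0), np.float64(11.5)))], [([436.2, 255.8], (np.float64(12.0), np.float64(12.5)))]]
-40 [126, 129, 128, 128, 128, 127, 128, 128, 125, 126, 126, 125, 125, 127, 129, 175, 173, 185, 238, 237, 173, 84, 84]
-35 [180, 182, 182, 183, 181, 181, 179, 180, 178, 178, 176, 177, 176, 175, 176, 174, 171, 183, 239, 239, 140, 84, 84]
-30 [183, 181, 180, 179, 179, 181, 181, 181, 160, 146, 135, 142, 154, 175, 178, 176, 175, 212, 240, 238, 106, 83, 84]
-25 [178, 180, 182, 182, 181, 181, 163, 177, 185, 201, 210, 20
[... 848 characters left out ...]
84, 84, 85]
15 [177, 178, 178, 149, 222, 221, 221, 122, 116, 116, 116, 117, 117, 146, 217, 216, 164, 235, 234, 81, 83, 84, 85]
20 [178, 180, 179, 169, 186, 215, 214, 214, 215, 214, 214, 213, 213, 213, 214, 175, 172, 238, 229, 81, 83, 84, 84]
25 [177, 179, 177, 175, 167, 182, 218, 217, 217, 216, 215, 216, 215, 210, 168, 173, 170, 239, 210, 84, 85, 83, 85]
30 [176, 176, 178, 175, 176, 177, 170, 180, 204, 212, 208, 190, 172, 172, 174, 173, 125, 233, 172, 84, 85, 83, 84]
35 [176, 174, 175, 175, 175, 174, 174, 175, 175, 176, 175, 176, 176, 174, 172, 166, 107, 228, 133, 85, 85, 85, 84]
40 [127, 127, 128, 126, 126, 127, 127, 125, 126, 127, 128, 126, 126, 125, 124, 128, 133, 180, 96, 84, 85, 84, 84]
```

Call:
{"op": "apply_moves", "data": {
  "moves": [
    [[0.02,0.03,0,0,0,0],[0.04,0.06,0,0,0,0],[0.06,0.085,0.02,0,0,0],[0.08,0.099,0.05,0,0,0],[0.08,0.099,0.08,0,0,0],[0.08,0.099,0.11,0,0,0],[0.08,0.099,0.135,0,0,0],[0.08,0.099,0.15,0,0,0],[0.08,0.099,0.157,0,0,0],[0.08,0.099,0.16,0,0,0],[0.08,0.099,0.16,0,0,0]]
  ],
  "hand": 1
}}

```text
t: 39.53
position: [0.4297, 0.254, 0.0433]
tcp_rot: [[-0.029, -1.0, -0.0], [-1.0, 0.029, -0.0], [0.0, 0.0, -1.0]]
force: [-0.1, 0.2, -0.7]
gripper_width: -0.001
finger_force: 0.0
```

Call:
{"op": "apply_moves", "data": {
  "moves": [
    [[0,0,0.001,0,0,0],[0,0,0.002,0,0,0],[0,0,0.003,0,0,0],[0,0,0.004,0,0,0],[0,0,0.005,0,0,0],[0,0,0.005,0,0,0]]
  ]
}}

```text
t: 40.03
position: [0.4309, 0.2541, 0.04]
tcp_rot: [[-0.029, -1.0, 0.001], [-1.0, 0.029, 0.0], [-0.0, -0.001, -1.0]]
force: [-5.3, -1.2, 13.9]
gripper_width: 0.002
finger_force: 6.7
```

Nest0's hub top is at z = 0.040 under 14 N, so that disc is fully seated. I'll probe nest2 the same way.

Call:
{"op": "apply_moves", "data": {
  "moves": [
    [[0,0,-0.02,0,0,0],[0,-0.02,-0.035,0,0,0],[0,-0.055,-0.035,0,0,0],[0,-0.09,-0.035,0,0,0],[0,-0.125,-0.035,0,0,0],[0,-0.16,-0.035,0,0,0],[0,-0.185,-0.035,0,0,0],[0,-0.192,-0.02,0,0,0],[0,-0.192,-0.01,0,0,0],[0,-0.192,-0.006,0,0,0],[0,-0.192,-0.005,0,0,0],[0,-0.192,-0.005,0,0,0]]
  ]
}}

```text
t: 41.03
position: [0.6209, 0.2485, 0.0431]
tcp_rot: [[-0.028, -1.0, -0.001], [-1.0, 0.028, -0.0], [0.0, 0.001, -1.0]]
force: [-0.7, -0.1, -0.3]
gripper_width: 0.002
finger_force: 0.0
```

Call:
{"op": "apply_moves", "data": {
  "moves": [
    [[0,0,0.001,0,0,0],[0,0,0.002,0,0,0],[0,0,0.003,0,0,0],[0,0,0.004,0,0,0],[0,0,0.004,0,0,0]]
  ]
}}

```text
t: 41.45
position: [0.6224, 0.2486, 0.0401]
tcp_rot: [[-0.029, -1.0, 0.001], [-1.0, 0.029, 0.0], [-0.0, -0.001, -1.0]]
force: [-1.2, 0.1, 4.2]
gripper_width: 0.002
finger_force: 2.2
```

All three discs are confirmed fully down. Next I'll look at the bar.

Call:
{"op": "apply_moves", "data": {
  "moves": [
    [[0,0,-0.03,0,0,0],[0,0,-0.07,0,0,0.05],[-0.03,0.02,-0.1,0,0,0.1],[-0.06,0.045,-0.13,0,0,0.2],[-0.09,0.065,-0.16,0,0,0.3],[-0.12,0.085,-0.16,0,0,0.4],[-0.134,0.096,-0.16,0,0,0.5],[-0.134,0.096,-0.16,0,0,0.6],[-0.134,0.096,-0.16,0,0,0.7],[-0.134,0.096,-0.16,0,0,0.8],[-0.134,0.096,-0.16,0,0,0.9],[-0.134,0.096,-0.16,0,0,1],[-0.134,0.096,-0.16,0,0,1],[-0.134,0.096,-0.16,0,0,1],[-0.134,0.096,-0.16,0,0,1],[-0.134,0.096,-0.16,0,0,1]]
  ],
  "hand": 0
}}

```text
t: 42.78
position: [0.5301, 0.3851, 0.1993]
tcp_rot: [[-1.0, 0.031, 0.0], [0.031, 1.0, 0.0], [-0.0, 0.0, -1.0]]
force: [-0.5, -0.1, -0.2]
gripper_width: 0.494
finger_force: 0.0
```

```bash
python3 - <<'E'
from h import *
where()
f=grab('wrist','w17.png');import pickle;pickle.dump(f,open('w17.pkl','wb'))
im=f['pixels'];h=cv2.cvtColor(im,cv2.COLOR_RGB2HSV).astype(int)
H,S,V=h[...,0],h[...,1],h[...,2]
def big(m):
    n,l,st,ce=cv2.connectedComponentsWithStats(m.astype(np.uint8));i=1+np.argmax(st[1:,4]);print(st[i],np.round(ce[i],1));return l==i
blue=big((H>100)&(H<130)&(S>120));print('pad',rect(f,blue,(0,0),1,.003))
red=((H<8)|(H>172))&(S>130)&(V>70)
hull=cv2.morphologyEx(blue.astype(np.uint8),cv2.MORPH_CLOSE,np.ones((61,61)))>0
r=big(red&hull);print('red',rect(f,r,(0,0),1,.023))
st=hull&(S<70);s=big(st);print('steel',rect(f,s,(0,0),1,.023))
b=cv2.morphologyEx((r|s).astype(np.uint8),cv2.MORPH_CLOSE,np.ones((5,5)));print('bar',rect(f,b,(0,0),1,.023))
E
```

```text
tcp [0.5301 0.3851 0.1993] tool x at 178.2 w 0.494 F 0.0 [-0.5 -0.1 -0.2] t 42.78
[  244     9    98   230 14856] [291.5 118.2]
pad ((486.0, 420.1), (101.7, 260.8), 87.0)
[ 255  138   30   78 1580] [269.2 176.1]
red ((532.5, 396.5), (23.9, 90.2), 80.4)
[ 264   30   40  110 2726] [283.   83.8]
steel ((434.5, 412.9), (27.4, 106.7), 80.4)
bar ((479.4, 405.3), (27.4, 197.8), 80.4)
```

The bar is found at (479,405) mm, at 170.4°, with its handle at the +x world end. I'll grip it at its balance point.

Call:
{"op": "apply_moves", "data": {
  "moves": [
    [[0.02,0.009,0,0,0,0.05],[0.0376,0.017,0.02,0,0,0.087],[0.0376,0.017,0.06,0,0,0.087],[0.0376,0.017,0.1,0,0,0.087],[0.0376,0.017,0.135,0,0,0.087],[0.0376,0.017,0.16,0,0,0.087],[0.0376,0.017,0.175,0,0,0.087],[0.0376,0.017,0.184,0,0,0.087],[0.0376,0.017,0.189,0,0,0.087],[0.0376,0.017,0.189,0,0,0.087],[0.0376,0.017,0.189,0,0,0.087]]
  ]
}}

```text
t: 43.75
position: [0.4938, 0.4035, 0.0115]
tcp_rot: [[-0.986, 0.164, 0.001], [0.164, 0.986, 0.001], [-0.001, 0.001, -1.0]]
force: [0.3, 0.3, 0.3]
gripper_width: 0.499
finger_force: 0.0
```

```bash
python3 - <<'E'
from h import *
where([.4936,.403,.006],170.4)
E
```

```text
tcp [0.4938 0.4035 0.0115] tool x at 170.5 w 0.499 F 0.0 [0.3 0.3 0.3] t 43.75
shift [ 0.0001 -0.0005  0.0055]
turn z 0.002
```

Call:
{"op": "apply_moves", "data": {
  "moves": [
    [[0,0,0.002,0,0,0],[0,0,0.004,0,0,0],[0,0,0.004,0,0,0]]
  ]
}}

```text
t: 44.0
position: [0.4933, 0.4033, 0.0068]
tcp_rot: [[-0.986, 0.165, 0.001], [0.165, 0.986, 0.0], [-0.001, 0.001, -1.0]]
force: [0.7, -0.1, 0.3]
gripper_width: 0.5
finger_force: 0.0
```

Call:
{"op": "apply_moves", "data": {
  "moves": [
    [[0,0,0,0,0,0],[0,0,0,0,0,0],[0,0,0,0,0,0],[0,0,0,0,0,0],[0,0,0,0,0,0],[0,0,0,0,0,0]]
  ],
  "hand": 1
}}

```text
t: 44.5
position: [0.4933, 0.4034, 0.0069]
tcp_rot: [[-0.986, 0.165, 0.001], [0.165, 0.986, 0.001], [-0.001, 0.001, -1.0]]
force: [-1.2, -0.4, 5.1]
gripper_width: 0.285
finger_force: 60.2
```

Call:
{"op": "apply_moves", "data": {
  "moves": [
    [[0,0,-0.005,0,0,0],[0,0,-0.015,0,0,0],[0,0,-0.03,0,0,0],[0,0,-0.05,0,0,0],[0,0,-0.07,0,0,0],[0,0,-0.09,0,0,0],[0,0,-0.11,0,0,0],[0,0,-0.13,0,0,0],[0,0,-0.14,0,0,0],[0,0,-0.14,0,0,0]]
  ]
}}

```text
t: 45.33
position: [0.4942, 0.4038, 0.1494]
tcp_rot: [[-0.986, 0.165, 0.004], [0.165, 0.986, 0.002], [-0.003, 0.003, -1.0]]
force: [-0.1, 0.0, -2.7]
gripper_width: 0.288
finger_force: 59.4
```

```bash
python3 - <<'E'
from h import *
where([.66,.16,.17],165)
f=grab('wrist','w18.png')
t=grab('top','t18.png')
im=t['pixels'];h=cv2.cvtColor(im,cv2.COLOR_RGB2HSV).astype(int)
# lever: bright bar + red tip near pivot region
m=((im.min(2)>185)).astype(np.uint8)
red=(((h[...,0]<8)|(h[...,0]>172))&(h[...,1]>120)&(h[...,2]>90))
for z,name,c,r in [(.06,'tip',(.632,.065),9)]:
    u,v=proj(t,[*c,z]).astype(int);yy,xx=np.nonzero(red[v-r:v+r,u-r:u+r]);print(u,v,len(xx))
    if len(xx): print('redtip',ray(t,(xx.mean()+u-r,yy.mean()+v-r),.067))
u,v=proj(t,[.524,.094,.067]).astype(int)
g=cv2.cvtColor(im,cv2.COLOR_RGB2GRAY);print(u,v)
for y in range(v-38,v+6,2): print(y,g[y,u-12:u+20].tolist())
E
```

```text
tcp [0.4942 0.4038 0.1494] tool x at 170.5 w 0.288 F 59.4 [-0.1  0.  -2.7] t 45.33
shift [-0.2038 -0.2131 -0.0205]
turn z 0.061
225 160 14
redtip [0.62998301 0.06583667 0.067     ]
215 196
158 [83, 85, 81, 83, 84, 86, 85, 85, 84, 85, 81, 85, 85, 85, 82, 83, 82, 83, 84, 84, 81, 87, 86, 88, 85, 84, 84, 83, 85, 84, 82, 80]
160 [84, 84, 85, 82, 81, 83, 83, 84, 84, 83, 83, 82, 82, 83, 83, 80, 84, 83, 84, 86, 105, 136, 147, 146, 116, 92, 82, 82, 83, 86, 84, 83]
162 [85, 86, 85, 86, 83, 85, 84, 83, 84, 85, 86, 83, 84, 84, 84, 86, 83, 84, 88, 115, 158, 156, 147, 133, 106, 80, 84, 83, 81, 84, 81, 81]
164 [80, 84, 85, 83, 80, 85, 85, 81, 84, 83, 83, 83, 83, 85, 85, 81, 85, 84, 103, 205, 249, 253, 253, 225, 121, 85, 85, 84, 86, 82, 83, 81]
166 [86, 88, 84, 79, 83, 83, 84, 82, 83, 84, 86, 85, 85, 83, 82, 80, 85, 85, 132, 242, 253, 253, 243, 177, 101, 85, 83, 85, 82, 85, 83, 83]
168 [83, 80, 82, 84, 84, 81, 80, 83, 81, 84, 84, 85, 83, 83, 83, 87, 87, 113, 223, 252, 253, 252, 218, 118, 88, 82, 85, 84, 82, 82, 85, 83]
170 [85, 84, 82, 83, 86, 84, 83, 86, 81, 82, 86, 87, 82, 84, 84, 84, 98, 175, 247
[... 1711 characters left out ...]
4, 225, 225, 225, 225, 234, 242, 241, 190, 91, 61, 58, 60]
194 [158, 176, 196, 220, 228, 228, 225, 222, 215, 182, 143, 123, 119, 140, 193, 221, 212, 210, 223, 228, 229, 229, 228, 228, 229, 240, 241, 192, 93, 61, 56, 57]
196 [93, 94, 111, 137, 180, 210, 217, 221, 189, 140, 112, 108, 109, 117, 159, 211, 225, 208, 216, 227, 229, 228, 229, 230, 239, 243, 244, 197, 101, 64, 56, 59]
198 [175, 170, 143, 106, 93, 103, 146, 199, 219, 190, 148, 132, 131, 161, 208, 226, 214, 212, 223, 227, 227, 227, 228, 228, 238, 243, 241, 190, 86, 59, 60, 57]
200 [224, 225, 213, 183, 154, 127, 109, 135, 186, 215, 223, 221, 222, 222, 220, 204, 207, 222, 227, 228, 227, 227, 226, 226, 237, 243, 239, 182, 88, 60, 59, 59]
```

Call:
{"op": "apply_moves", "data": {
  "moves": [
    [[-0.006,-0.007,0,0,0,0],[-0.016,-0.018,0,0,0,0.01],[-0.033,-0.038,0,0,0,0.02],[-0.054,-0.062,0,0,0,0.03],[-0.076,-0.088,0,0,0,0.04],[-0.099,-0.114,0,0,0,0.05],[-0.122,-0.141,0,0,0,0.06],[-0.145,-0.168,0,0,0,0.072],[-0.168,-0.194,0,0,0,0.072],[-0.191,-0.221,0,0,0,0.072],[-0.21,-0.243,0.005,0,0,0.072],[-0.223,-0.258,0.01,0,0,0.072],[-0.231,-0.267,0.015,0,0,0.072],[-0.231,-0.267,0.02,0,0,0.072],[-0.231,-0.267,0.02,0,0,0.072],[-0.231,-0.267,0.02,0,0,0.072]]
  ]
}}

```text
t: 46.77
position: [0.6759, 0.1023, 0.1255]
tcp_rot: [[-0.961, 0.275, -0.002], [0.275, 0.961, 0.0], [0.002, -0.0, -1.0]]
force: [-0.5, 0.1, -2.8]
gripper_width: 0.287
finger_force: 59.4
```

```bash
python3 - <<'E'
from h import *
where()
f=grab('wrist','w19.png');import pickle;pickle.dump(f,open('w19.pkl','wb'))
a=cv2.imread('pics/w19.png');cv2.imwrite('pics/w19b.png',cv2.resize(a,(800,600),interpolation=cv2.INTER_CUBIC))
E
```

```text
tcp [0.6759 0.1023 0.1255] tool x at 164.0 w 0.287 F 59.4 [-0.5  0.1 -2.8] t 46.77
```

View pics/w19b.png

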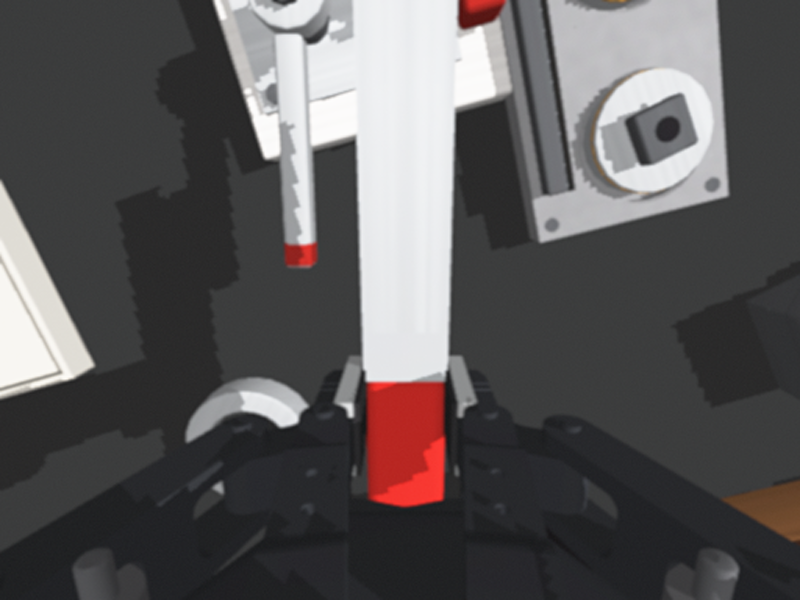

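The lever is visible at left: its top edge centre runs from (291,50) to about (298,240), with the red tip at (300,255). The held bar is centred on column 405, and its width (99 px at row 100, 85 px at row 370) fits a level bar. Now for the lever line by ray casting.

```bash
python3 - <<'E'
from h import *
import pickle
f=pickle.load(open('w19.pkl','rb'));s=bot.read_state();tcp=s['position']
im=f['pixels'].astype(int)
g=cv2.cvtColor(f['pixels'],cv2.COLOR_RGB2GRAY).astype(float)
pts=[]
for r in range(108,154,4):   # below the base plate: lever on dark bench
    row=g[r,165:215];i=np.nonzero(row>105)[0]
    pts.append((r,165+i.min(),165+i.max()))
print(pts)
P=[];Q=[];W=[]
for r,a,b in pts:
    A=ray(f,(a-.0,r),.067);B=ray(f,(b,r),.067);P.append((A+B)[:2]/2);W.append(np.linalg.norm(A-B))
P=np.array(P);c=P.mean(0);d=np.linalg.svd(P-c)[2][0];d*=np.sign(d[0]);print('lever mid',c,'dir deg',np.degrees(np.arctan2(d[1],d[0])),'w',np.round(np.array(W)*1000,1))
h=cv2.cvtColor(f['pixels'],cv2.COLOR_RGB2HSV).astype(int);red=((h[...,0]<8)|(h[...,0]>172))&(h[...,1]>130)
yy,xx=np.nonzero(red[145:180,175:212]);yy+=145;xx+=175;print('red rows',yy.min(),yy.max(),'cols',xx.min(),xx.max())
for r in (yy.min(),162,yy.max()+1): print(r,ray(f,(xx.mean(),r),.067)[:2])
# pivot disc
for (u,v) in [(214.5,196)]:
    import numpy as np
t=grab('top');print('pivot top',[np.round(ray(t,(214.5,196),z)[:2],4) for z in (.06,.067,.075)])
# bar axis at top z
for v in (30,200): print('bar axis',ray(f,(259.5,v),tcp[2]+.016)[:2])
E
```

```text
[(108, np.int64(180), np.int64(200)), (112, np.int64(180), np.int64(200)), (116, np.int64(180), np.int64(200)), (120, np.int64(180), np.int64(200)), (124, np.int64(180), np.int64(200)), (128, np.int64(181), np.int64(200)), (132, np.int64(181), np.int64(201)), (136, np.int64(181), np.int64(201)), (140, np.int64(181), np.int64(201)), (144, np.int64(182), np.int64(201)), (148, np.int64(182), np.int64(201)), (152, np.int64(182), np.int64(201))]
lever mid [0.60792202 0.07251835] dir deg -17.097866333802727 w [13.6 13.7 13.7 13.8 13.8 13.2 13.9 14.  14.  13.4 13.4 13.5]
red rows 156 169 cols 182 202
156 [0.62510333 0.06736988]
162 [0.62915407 0.06593193]
170 [0.63462607 0.06398944]
pivot top [array([0.5253, 0.0971]), array([0.525 , 0.0964]), array([0.5247, 0.0956])]
bar axis [0.58057081 0.1298829 ]
bar axis [0.64853203 0.11044858]
```

Call:
{"op": "apply_moves", "data": {
  "moves": [
    [[0,-0.01,0,0,0,0.011],[-0.001,-0.025,0.005,0,0,0.011],[-0.002,-0.04,0.015,0,0,0.011],[-0.002,-0.049,0.025,0,0,0.011],[-0.002,-0.049,0.03,0,0,0.011],[-0.002,-0.049,0.03,0,0,0.011],[-0.002,-0.049,0.03,0,0,0.011],[-0.002,-0.049,0.03,0,0,0.011]]
  ]
}}

```text
t: 47.53
position: [0.6657, 0.0548, 0.0972]
tcp_rot: [[-0.957, 0.291, 0.001], [0.291, 0.957, 0.0], [-0.001, 0.0, -1.0]]
force: [0.2, -0.2, -3.1]
gripper_width: 0.29
finger_force: 59.5
```

```bash
python3 - <<'E'
from h import *
where([.6646,.0541,.058],163)
E
```

```text
tcp [0.6657 0.0548 0.0972] tool x at 163.1 w 0.29 F 59.5 [ 0.2 -0.2 -3.1] t 47.53
shift [ 0.0009 -0.001   0.0392]
turn z 0.001
```

Within 1 mm. I'll lower the bar onto the lever and check the forces.

Call:
{"op": "apply_moves", "data": {
  "moves": [
    [[0.001,-0.001,0.005,0,0,0],[0.001,-0.001,0.012,0,0,0],[0.001,-0.001,0.02,0,0,0],[0.001,-0.001,0.026,0,0,0],[0.001,-0.001,0.031,0,0,0],[0.001,-0.001,0.034,0,0,0],[0.001,-0.001,0.036,0,0,0],[0.001,-0.001,0.036,0,0,0]]
  ]
}}

```text
t: 48.2
position: [0.6638, 0.0534, 0.0598]
tcp_rot: [[-0.957, 0.292, -0.001], [0.292, 0.957, 0.0], [0.001, -0.0, -1.0]]
force: [-0.3, 0.3, -2.5]
gripper_width: 0.288
finger_force: 59.5
```

Call:
{"op": "apply_moves", "data": {
  "moves": [
    [[0,0,0.001,0,0,0],[0,0,0.002,0,0,0],[0,0,0.003,0,0,0],[0,0,0.003,0,0,0]]
  ]
}}

```text
t: 48.53
position: [0.664, 0.0534, 0.0573]
tcp_rot: [[-0.957, 0.292, 0.0], [0.292, 0.957, 0.0], [-0.0, 0.0, -1.0]]
force: [0.1, 0.1, -3.1]
gripper_width: 0.285
finger_force: 59.5
```

The underside is now below the lever top with no contact, so the channel straddles the lever. I'll swing the first 45° along the arc about the pivot (R = 0.1456).

Call:
{"op": "apply_moves", "data": {
  "moves": [
    [[0.0002,-0.0076,0,0,0,0.033],[0.0008,-0.0152,0,0,0,0.067],[0.0022,-0.0253,0,0,0,0.111],[0.0043,-0.0352,0,0,0,0.156],[0.0071,-0.045,0,0,0,0.2],[0.0106,-0.0545,0,0,0,0.244],[0.0147,-0.0638,0,0,0,0.289],[0.0195,-0.0728,0,0,0,0.333],[0.0249,-0.0814,0,0,0,0.378],[0.0309,-0.0896,0,0,0,0.422],[0.0374,-0.0974,0,0,0,0.467],[0.0426,-0.103,0,0,0,0.5],[0.0426,-0.103,0,0,0,0.5]]
  ]
}}

```text
t: 49.62
position: [0.5938, -0.0325, 0.0578]
tcp_rot: [[-0.467, 0.884, 0.003], [0.884, 0.467, 0.002], [0.0, 0.003, -1.0]]
force: [6.9, 6.4, -5.9]
gripper_width: 0.29
finger_force: 60.0
```

```bash
cat >> h.py <<'E'
def arc(P=(.525,.0968)):
    s=bot.read_state();p=s['position'][:2]-np.array(P);R=s['tcp_rot']
    print('R',round(float(np.hypot(*p)),4),'phi',round(float(np.degrees(np.arctan2(p[1],p[0]))),1),'yaw-180',round(float(np.degrees(np.arctan2(-R[1,0],-R[0,0]))),1),'force tangential/radial',np.round([s['force'][:2]@np.array([p[1],-p[0]])/np.hypot(*p),s['force'][:2]@p/np.hypot(*p)],1),'mom',np.round(s['moment'],2))
E
python3 - <<'E'
from h import *
where();arc()
E
```

```text
tcp [ 0.5938 -0.0325  0.0578] tool x at 117.8 w 0.29 F 60.0 [ 6.9  6.4 -5.9] t 49.62
R 0.1464 phi -62.0 yaw-180 -62.2 force tangential/radial [-9.1 -2.4] mom [ 1.16 -1.46 -0.22]
```

Call:
{"op": "apply_moves", "data": {
  "moves": [
    [[0.0004,-0.0102,0,0,0,0.044],[0.0014,-0.0204,0,0,0,0.089],[0.0032,-0.0304,0,0,0,0.133],[0.0057,-0.0404,0,0,0,0.178],[0.0088,-0.0501,0,0,0,0.222],[0.0127,-0.0595,0,0,0,0.267],[0.0171,-0.0687,0,0,0,0.311],[0.0222,-0.0776,0,0,0,0.356],[0.028,-0.0861,0,0,0,0.4],[0.0342,-0.0941,0,0,0,0.444],[0.0411,-0.1017,0,0,0,0.489],[0.0411,-0.1017,0,0,0,0.489],[0.0411,-0.1017,0,0,0,0.489]]
  ]
}}

```text
t: 50.7
position: [0.4835, -0.0439, 0.0573]
tcp_rot: [[0.273, 0.962, -0.001], [0.962, -0.273, 0.0], [0.0, -0.001, -1.0]]
force: [-4.7, 1.2, -1.5]
gripper_width: 0.287
finger_force: 61.0
```

```bash
python3 - <<'E'
from h import *
where();arc()
E
```

```text
tcp [ 0.4835 -0.0439  0.0573] tool x at 74.2 w 0.287 F 61.0 [-4.7  1.2 -1.5] t 50.7
R 0.1467 phi -106.4 yaw-180 -105.8 force tangential/radial [4.9 0.2] mom [0.36 0.91 0.11]
```

The tangential force has reversed, so the lever is past dead point. I'll follow through to the stop.

Call:
{"op": "apply_moves", "data": {
  "moves": [
    [[0.0001,-0.0051,0,0,0,0.022],[0.0003,-0.0077,0,0,0,0.033],[0.0004,-0.0102,0,0,0,0.044],[0.0004,-0.0102,0,0,0,0.044]]
  ]
}}

```text
t: 51.03
position: [0.4747, -0.0411, 0.0575]
tcp_rot: [[0.341, 0.94, 0.001], [0.94, -0.341, -0.0], [0.0, 0.001, -1.0]]
force: [-0.5, -0.1, -2.5]
gripper_width: 0.287
finger_force: 61.0
```

```bash
python3 - <<'E'
from h import *
where();arc()
E
```

```text
tcp [ 0.4747 -0.0411  0.0575] tool x at 70.1 w 0.287 F 61.0 [-0.5 -0.1 -2.5] t 51.03
R 0.1467 phi -110.0 yaw-180 -109.9 force tangential/radial [0.4 0.3] mom [0.01 0.01 0.07]
```

Call:
{"op": "apply_moves", "data": {
  "moves": [
    [[0,-0.0025,0,0,0,0.011],[0.0001,-0.0051,0,0,0,0.022],[0.0001,-0.0064,0,0,0,0.028],[0.0001,-0.0064,0,0,0,0.028]]
  ]
}}

```text
t: 51.37
position: [0.4727, -0.0401, 0.0587]
tcp_rot: [[0.383, 0.924, 0.009], [0.924, -0.383, -0.002], [0.002, 0.009, -1.0]]
force: [17.7, -3.1, -11.3]
gripper_width: 0.288
finger_force: 60.3
```

```bash
python3 - <<'E'
from h import *
where();arc()
E
```

```text
tcp [ 0.4727 -0.0401  0.0587] tool x at 67.5 w 0.288 F 60.3 [ 17.7  -3.1 -11.3] t 51.37
R 0.1465 phi -110.9 yaw-180 -112.5 force tangential/radial [-17.6  -3.5] mom [-0.79 -3.81 -0.54]
```

Firm resistance at the stop, 17.6 N, so the clamp is closed. I'll back off to neutral and lift the bar off.

Call:
{"op": "apply_moves", "data": {
  "moves": [
    [[0,0.003,0,0,0,-0.014],[0,0.0055,0,0,0,-0.028],[0,0.0055,0,0,0,-0.028],[0,0.0055,0,0,0,-0.028]]
  ]
}}

```text
t: 51.7
position: [0.4744, -0.0412, 0.0577]
tcp_rot: [[0.341, 0.94, 0.002], [0.94, -0.341, -0.0], [0.0, 0.002, -1.0]]
force: [4.4, -1.9, -2.8]
gripper_width: 0.288
finger_force: 61.6
```

```bash
python3 - <<'E'
from h import *
where();arc()
E
```

```text
tcp [ 0.4744 -0.0412  0.0577] tool x at 70.0 w 0.288 F 61.6 [ 4.4 -1.9 -2.8] t 51.7
R 0.147 phi -110.1 yaw-180 -110.0 force tangential/radial [-4.8  0.3] mom [-0.35 -0.96 -0.14]
```

Call:
{"op": "apply_moves", "data": {
  "moves": [
    [[0,0.001,0,0,0,-0.005],[0,0.001,-0.003,0,0,-0.005],[0,0.001,-0.008,0,0,-0.005],[0,0.001,-0.014,0,0,-0.005],[0,0.001,-0.02,0,0,-0.005],[0,0.001,-0.03,0,0,-0.005],[0,0.001,-0.045,0,0,-0.005],[0,0.001,-0.06,0,0,-0.005],[0,0.001,-0.08,0,0,-0.005],[0,0.001,-0.09,0,0,-0.005],[0,0.001,-0.09,0,0,-0.005]]
  ]
}}

```text
t: 52.62
position: [0.4756, -0.0416, 0.15]
tcp_rot: [[0.333, 0.943, 0.003], [0.943, -0.333, -0.001], [-0.0, 0.003, -1.0]]
force: [0.5, 0.3, -2.1]
gripper_width: 0.287
finger_force: 61.6
```

```bash
python3 - <<'E'
from h import *
where([.50,.41,.15],177)
t=grab('top','t20.png')
im=t['pixels'];h=cv2.cvtColor(im,cv2.COLOR_RGB2HSV).astype(int);red=(((h[...,0]<8)|(h[...,0]>172))&(h[...,1]>120)&(h[...,2]>90))
# jaw/lever red pieces in clamp zone
n,l,st,ce=cv2.connectedComponentsWithStats(red.astype(np.uint8))
for i in range(1,n):
    if st[i,4]>5: print(st[i,4],np.round(ray(t,ce[i],.06)[:2],3))
w=grab('wrist','w20.png')
E
```

```text
tcp [ 0.4756 -0.0416  0.15  ] tool x at 70.5 w 0.287 F 61.6 [ 0.5  0.3 -2.1] t 52.62
shift [ 4.339e-01 -1.275e-01 -4.000e-04]
turn z -1.183
14338 [0.235 0.049]
78 [0.526 0.174]
34 [0.528 0.136]
316 [ 0.371 -0.245]
1674 [0.035 0.333]
```

Call:
{"op": "apply_moves", "data": {
  "moves": [
    [[0.01,-0.003,0,0,0,-0.02],[0.03,-0.009,0,0,0,-0.06],[0.055,-0.016,0,0,0,-0.12],[0.08,-0.023,0,0,0,-0.18],[0.105,-0.031,0,0,0,-0.24],[0.13,-0.038,0,0,0,-0.3],[0.16,-0.047,0,0,0,-0.36],[0.19,-0.056,0,0,0,-0.42],[0.22,-0.064,0,0,0,-0.48],[0.25,-0.073,0,0,0,-0.54],[0.28,-0.082,0,0,0,-0.6],[0.31,-0.091,0,0,0,-0.66],[0.34,-0.099,0,0,0,-0.72],[0.365,-0.107,0,0,0,-0.78],[0.39,-0.114,0,0,0,-0.84],[0.41,-0.12,0,0,0,-0.9],[0.43,-0.126,0,0,0,-0.96],[0.443,-0.129,0,0,0,-1],[0.443,-0.129,0,0,0,-1],[0.443,-0.129,0,0,0,-1]]
  ]
}}

```text
t: 54.38
position: [0.4992, 0.42, 0.1456]
tcp_rot: [[-0.943, 0.332, -0.002], [0.332, 0.943, -0.001], [0.002, -0.002, -1.0]]
force: [0.1, -1.4, -2.6]
gripper_width: 0.285
finger_force: 61.6
```

```bash
python3 - <<'E'
from h import *
where([.501,.419,.009],177)
E
```

```text
tcp [0.4992 0.42   0.1456] tool x at 160.6 w 0.285 F 61.6 [ 0.1 -1.4 -2.6] t 54.38
shift [-2.200e-03 -1.000e-04  1.366e-01]
turn z -0.182
```

Call:
{"op": "apply_moves", "data": {
  "moves": [
    [[-0.002,0,0.01,0,0,-0.06],[-0.002,0,0.03,0,0,-0.12],[-0.002,0,0.05,0,0,-0.182],[-0.002,0,0.075,0,0,-0.182],[-0.002,0,0.098,0,0,-0.182],[-0.002,0,0.114,0,0,-0.182],[-0.002,0,0.124,0,0,-0.182],[-0.002,0,0.131,0,0,-0.182],[-0.002,0,0.135,0,0,-0.182],[-0.002,0,0.135,0,0,-0.182],[-0.002,0,0.135,0,0,-0.182]]
  ]
}}

```text
t: 55.3
position: [0.503, 0.419, 0.0133]
tcp_rot: [[-0.999, 0.054, 0.001], [0.054, 0.999, 0.001], [-0.001, 0.001, -1.0]]
force: [0.0, 0.8, -2.7]
gripper_width: 0.286
finger_force: 61.5
```

```bash
python3 - <<'E'
from h import *
where([.501,.419,.007],177)
E
```

```text
tcp [0.503  0.419  0.0133] tool x at 176.9 w 0.286 F 61.5 [ 0.   0.8 -2.7] t 55.3
shift [ 0.002  -0.0001  0.0063]
turn z -0.001
```

Call:
{"op": "apply_moves", "data": {
  "moves": [
    [[0,0,0.002,0,0,0],[0,0,0.004,0,0,0],[0,0,0.005,0,0,0],[0,0,0.006,0,0,0],[0,0,0.006,0,0,0]]
  ]
}}

```text
t: 55.72
position: [0.5026, 0.4189, 0.0069]
tcp_rot: [[-0.999, 0.054, 0.0], [0.054, 0.999, 0.0], [-0.0, 0.0, -1.0]]
force: [-1.1, -0.9, 1.8]
gripper_width: 0.286
finger_force: 62.0
```

Call:
{"op": "apply_moves", "data": {
  "moves": [
    [[0,0,0,0,0,0],[0,0,0,0,0,0],[0,0,0,0,0,0],[0,0,-0.01,0,0,0],[0,0,-0.03,0,0,0],[0,0,-0.07,0,0,0],[0,0,-0.11,0,0,0],[-0.03,0,-0.15,0,0,0],[-0.05,0,-0.19,0,0,0],[-0.05,0,-0.21,0,0,0],[-0.05,0,-0.21,0,0,0]]
  ],
  "hand": 0
}}

```text
t: 56.63
position: [0.556, 0.4167, 0.225]
tcp_rot: [[-0.998, 0.055, 0.01], [0.055, 0.998, 0.005], [-0.01, 0.005, -1.0]]
force: [0.4, 0.5, 1.1]
gripper_width: 0.499
finger_force: 0.0
```

```bash
python3 - <<'E'
from h import *
where()
f=grab('wrist','w21.png')
im=f['pixels'];h=cv2.cvtColor(im,cv2.COLOR_RGB2HSV).astype(int)
H,S,V=h[...,0],h[...,1],h[...,2]
def big(m):
    n,l,st,ce=cv2.connectedComponentsWithStats(m.astype(np.uint8));i=1+np.argmax(st[1:,4]);return l==i
blue=big((H>100)&(H<130)&(S>120));print('pad',rect(f,blue,(0,0),1,.003))
hull=cv2.morphologyEx(blue.astype(np.uint8),cv2.MORPH_CLOSE,np.ones((51,51)))>0
red=((H<8)|(H>172))&(S>130)&(V>70)
b=big(cv2.morphologyEx((hull&((S<70)|red)).astype(np.uint8),cv2.MORPH_CLOSE,np.ones((5,5)))>0);print('bar',rect(f,b,(0,0),1,.023))
t=grab('top','t21.png');im=t['pixels'];h=cv2.cvtColor(im,cv2.COLOR_RGB2HSV).astype(int);red=(((h[...,0]<9)|(h[...,0]>171))&(h[...,1]>110)&(h[...,2]>80))
n,l,st,ce=cv2.connectedComponentsWithStats(red.astype(np.uint8))
for i in range(1,n):
    if st[i,4]>4: print(st[i,4],np.round(ray(t,ce[i],.06)[:2],3))
h0=cv2.cvtColor(cv2.imread('pics/top0.png'),cv2.COLOR_BGR2RGB)
# bystanders: difference with the first picture
for n_,c,r in [('bearing',(.739,-.021),14),('caliper',(.741,-.287),22),('screw',(.34,-.24),24),('gauge',(.374,0),16)]:
    u,v=proj(t,[*c,.01]).astype(int);print(n_,np.abs(im[v-r:v+r,u-r:u+r].astype(int)-h0[v-r:v+r,u-r:u+r]).max(2).mean().round(1))
h=cv2.cvtColor(im,cv2.COLOR_RGB2HSV);m=((h[...,0]<22)&(h[...,0]>8)&(h[...,1]>150)&(h[...,2]>100)).astype(np.uint8);m[:140]=0;m[250:]=0;m[:,:250]=0
print('orange',rect(t,m,(0,0),1,.03))
E
```

```text
tcp [0.556  0.4167 0.225 ] tool x at 176.8 w 0.499 F 0.0 [0.4 0.5 1.1] t 56.63
pad ((491.0, 420.0), (102.2, 250.3), 86.9)
bar ((523.0, 445.9), (28.0, 175.2), 86.5)
17248 [0.267 0.581]
271 [0.588 0.428]
87 [0.526 0.175]
34 [0.528 0.136]
18 [ 0.49  -0.008]
317 [ 0.371 -0.245]
2434 [0.062 0.006]
25 [-0.002 -0.084]
462 [-0.009  0.013]
bearing 4.4
caliper 4.8
screw 15.9
gauge 4.1
orange ((534.1, -157.3), (63.6, 49.9), 51.3)
```

The lever tip is at (0.490, -0.008), which is 91.3° from its start, or about 1.59 rad: locked. I'll move clear and recheck the bar.

Call:
{"op": "apply_moves", "data": {
  "moves": [
    [[0.02,-0.03,-0.03,0,0,0],[0.035,-0.06,-0.06,0,0,0],[0.05,-0.09,-0.075,0,0,0],[0.065,-0.12,-0.075,0,0,0],[0.08,-0.155,-0.075,0,0,0],[0.095,-0.19,-0.075,0,0,0],[0.11,-0.225,-0.075,0,0,0],[0.125,-0.26,-0.075,0,0,0],[0.136,-0.28,-0.075,0,0,0],[0.136,-0.29,-0.075,0,0,0],[0.136,-0.29,-0.075,0,0,0],[0.136,-0.29,-0.075,0,0,0],[0.136,-0.29,-0.075,0,0,0]]
  ]
}}

```text
t: 57.82
position: [0.4011, 0.1345, 0.2907]
tcp_rot: [[-0.999, 0.054, -0.001], [0.054, 0.999, 0.0], [0.001, 0.0, -1.0]]
force: [0.0, -0.4, 0.9]
gripper_width: 0.497
finger_force: 0.0
```

```bash
python3 - <<'E'
from h import *
where()
t=grab('top','t22.png');im=t['pixels'];h=cv2.cvtColor(im,cv2.COLOR_RGB2HSV).astype(int);H,S,V=h[...,0],h[...,1],h[...,2]
z=np.zeros((384,512),bool);z[150:270,85:140]=1
red=z&((H<9)|(H>171))&(S>110)&(V>80);blue=z&(H>100)&(H<130)&(S>110)
for n,m,hh in [('red',red,.023),('blue',blue,.003)]:
    m=m.astype(np.uint8);print(n,m.sum(),rect(t,m,(0,0),1,hh))
hull=cv2.morphologyEx(blue.astype(np.uint8),cv2.MORPH_CLOSE,np.ones((25,25)))>0
b=cv2.morphologyEx((hull&~blue).astype(np.uint8),cv2.MORPH_OPEN,np.ones((4,4)));print('bar',rect(t,b,(0,0),1,.023))
w=grab('wrist','w22.png')
for c in [(.6235,.2475),(.5295,.251),(.4345,.2535)]:
    p=proj(w,[*c,.04]);print(np.round(p),holes(w,c,.04,r=30,th=75))
E
```

```text
tcp [0.4011 0.1345 0.2907] tool x at 176.9 w 0.497 F 0.0 [ 0.  -0.4  0.9] t 57.82
red 1939 ((368.9, 396.7), (135.5, 127.4), 0.2)
blue 1407 ((525.7, 400.9), (67.9, 183.0), 86.9)
bar ((576.2, 437.7), (33.0, 70.7), 86.1)
[336. 299.] []
[340. 245.] [([530.1, 252.7], (np.float64(8.5), np.float64(7.75)))]
[343. 185.] [([436.8, 255.4], (np.float64(9.0), np.float64(8.5)))]
```

Call:
{"op": "apply_moves", "data": {
  "moves": [
    [[-0.005,-0.03,0,0,0,0],[-0.01,-0.07,0,0,0,0],[-0.015,-0.11,0,0,0,0],[-0.02,-0.15,0,0,0,0],[-0.025,-0.19,0,0,0,0],[-0.03,-0.23,0,0,0,0],[-0.035,-0.27,0,0,0,0],[-0.04,-0.31,0,0,0,0],[-0.045,-0.34,0,0,0,0],[-0.05,-0.37,0,0,0,0],[-0.05,-0.38,0,0,0,0],[-0.05,-0.38,0,0,0,0],[-0.05,-0.38,0,0,0,0]]
  ]
}}

```text
t: 59.0
position: [0.4306, -0.2477, 0.2908]
tcp_rot: [[-0.999, 0.054, -0.001], [0.054, 0.999, 0.001], [0.001, 0.001, -1.0]]
force: [0.2, 0.2, 0.2]
gripper_width: 0.506
finger_force: 0.0
```

```bash
python3 - <<'E'
from h import *
where()
t=grab('top','t23.png');im=t['pixels'];h=cv2.cvtColor(im,cv2.COLOR_RGB2HSV).astype(int);H,S,V=h[...,0],h[...,1],h[...,2]
z=np.zeros((384,512),bool);z[150:270,85:140]=1
red=z&((H<9)|(H>171))&(S>110)&(V>80);blue=z&(H>100)&(H<130)&(S>110)
for n,m,hh in [('red',red,.023),('blue',blue,.003)]:
    m=m.astype(np.uint8);print(n,m.sum(),rect(t,m,(0,0),1,hh))
hull=cv2.morphologyEx(blue.astype(np.uint8),cv2.MORPH_CLOSE,np.ones((25,25)))>0
b=cv2.morphologyEx((hull&~blue).astype(np.uint8),cv2.MORPH_OPEN,np.ones((4,4)));print('bar',rect(t,b,(0,0),1,.023))
rd=(((H<9)|(H>171))&(S>110)&(V>80)).astype(np.uint8)
n,l,st,ce=cv2.connectedComponentsWithStats(rd)
for i in range(1,n):
    p=ray(t,ce[i],.06)
    if st[i,4]>4 and p[0]>.35: print(st[i,4],np.round(p[:2],3))
for c in [(.6235,.2475),(.5295,.251),(.4345,.2535)]: print(holes(t,c,.04,r=14,th=90),end=' ')
E
```

```text
tcp [ 0.4306 -0.2477  0.2908] tool x at 176.9 w 0.506 F 0.0 [0.2 0.2 0.2] t 59.0
red 264 ((590.0, 437.7), (31.8, 91.1), 88.2)
blue 2103 ((486.4, 420.9), (103.9, 263.3), 87.0)
bar ((576.2, 437.8), (32.7, 70.7), 86.1)
264 [0.589 0.427]
87 [0.526 0.175]
34 [0.528 0.136]
17 [ 0.49  -0.008]
[] [([530.1, 254.0], (np.float64(4.5), np.float64(4.5)))] [([437.0, 256.6], (np.float64(4.75), np.float64(4.25)))]
```

The red handle centre is now at (0.590, 0.438), about 50 mm from where I released it. The bar was knocked after release and overhangs the pad end, so I'll pick it up again and re-lay it.

Call:
{"op": "apply_moves", "data": {
  "moves": [
    [[-0.003,0.02,0,0,0,0],[-0.01,0.055,0,0,0,0],[-0.016,0.095,0,0,0,0],[-0.023,0.135,0,0,0,0],[-0.029,0.175,0,0,0,0],[-0.036,0.215,0,0,0,0],[-0.043,0.255,0,0,0,0],[-0.049,0.295,0,0,0,0],[-0.056,0.335,0,0,0,0],[-0.063,0.375,0,0,0,0],[-0.07,0.415,0,0,0,0],[-0.076,0.455,0,0,0,0],[-0.083,0.495,0.01,0,0,0],[-0.09,0.535,0.02,0,0,0],[-0.096,0.575,0.035,0,0,0],[-0.103,0.615,0.05,0,0,0],[-0.109,0.65,0.06,0,0,0],[-0.113,0.67,0.07,0,0,0],[-0.113,0.675,0.07,0,0,0],[-0.113,0.675,0.07,0,0,0]]
  ]
}}

```text
t: 60.72
position: [0.5775, 0.4221, 0.2205]
tcp_rot: [[-0.999, 0.05, -0.002], [0.05, 0.999, -0.001], [0.002, -0.001, -1.0]]
force: [0.1, 0.2, 0.2]
gripper_width: 0.501
finger_force: 0.0
```

```bash
cat >> h.py <<'E'
def bar(f):
    h=cv2.cvtColor(f['pixels'],cv2.COLOR_RGB2HSV).astype(int);H,S,V=h[...,0],h[...,1],h[...,2]
    z=np.zeros(H.shape,bool);
    red=((H<8)|(H>172))&(S>130)&(V>70)
    n,l,st,ce=cv2.connectedComponentsWithStats(red.astype(np.uint8))
    for i in range(1,n):
        if st[i,4]>300:
            p=ray(f,ce[i],.023)
            print('red',st[i,4],np.round(p[:2],4),rect(f,l==i,(0,0),1,.023))
    blue=(H>100)&(H<130)&(S>120);n,l,st,ce=cv2.connectedComponentsWithStats(blue.astype(np.uint8));i=1+np.argmax(st[1:,4])
    x,y,w,hh=st[i][:4];steel=np.zeros(H.shape,np.uint8);k=cv2.morphologyEx((l==i).astype(np.uint8),cv2.MORPH_CLOSE,np.ones((51,51)))>0
    steel[k&(S<70)&(V>90)]=1
    n,l2,s2,c2=cv2.connectedComponentsWithStats(steel);j=1+np.argmax(s2[1:,4]);print('steel',s2[j],rect(f,l2==j,(0,0),1,.023));print('pad',rect(f,l==i,(0,0),1,.003))
E
python3 - <<'E'
from h import *
where([.55,.439,.0069],177)
f=grab('wrist','w24.png');bar(f)
E
```

```text
tcp [0.5775 0.4221 0.2205] tool x at 177.1 w 0.501 F 0.0 [0.1 0.2 0.2] t 60.72
shift [0.028  0.0156 0.2136]
turn z 0.001
red 1238 [0.528  0.1609] ((528.2, 150.1), (71.6, 45.8), 87.1)
red 1452 [0.5878 0.4416] ((588.7, 441.6), (27.7, 90.7), 87.1)
steel [ 266   44   27  100 2359] ((488.9, 448.5), (27.0, 106.8), 86.2)
pad ((500.6, 419.3), (102.3, 230.9), 87.0)
```

Call:
{"op": "apply_moves", "data": {
  "moves": [
    [[0.015,0.01,0.01,0,0,0.009],[0.029,0.021,0.04,0,0,0.009],[0.029,0.021,0.08,0,0,0.009],[0.029,0.021,0.12,0,0,0.009],[0.029,0.021,0.155,0,0,0.009],[0.029,0.021,0.18,0,0,0.009],[0.029,0.021,0.195,0,0,0.009],[0.029,0.021,0.204,0,0,0.009],[0.029,0.021,0.209,0,0,0.009],[0.029,0.021,0.211,0,0,0.009],[0.029,0.021,0.211,0,0,0.009],[0.029,0.021,0.211,0,0,0.009]]
  ]
}}

```text
t: 61.77
position: [0.5529, 0.4427, 0.0123]
tcp_rot: [[-0.998, 0.068, 0.002], [0.068, 0.998, 0.001], [-0.002, 0.001, -1.0]]
force: [-0.1, -0.3, 0.3]
gripper_width: 0.5
finger_force: 0.0
```

```bash
python3 - <<'E'
from h import *
where([.5498,.4443,.0069],176.2)
E
```

```text
tcp [0.5529 0.4427 0.0123] tool x at 176.1 w 0.5 F 0.0 [-0.1 -0.3  0.3] t 61.77
shift [0.0032 0.0014 0.0053]
turn z -0.001
```

Call:
{"op": "apply_moves", "data": {
  "moves": [
    [[0.003,0.001,0.002,0,0,0],[0.003,0.001,0.004,0,0,0],[0.003,0.001,0.005,0,0,0],[0.003,0.001,0.005,0,0,0]]
  ]
}}

```text
t: 62.1
position: [0.5487, 0.4434, 0.0051]
tcp_rot: [[-0.998, 0.068, -0.0], [0.068, 0.998, -0.0], [0.0, -0.0, -1.0]]
force: [-0.2, 0.3, 0.7]
gripper_width: 0.501
finger_force: 0.0
```

Call:
{"op": "apply_moves", "data": {
  "moves": [
    [[0,0,0,0,0,0],[0,0,0,0,0,0],[0,0,0,0,0,0],[0,0,0,0,0,0],[0,0,0,0,0,0],[0,0,0,0,0,0]]
  ],
  "hand": 1
}}

```text
t: 62.6
position: [0.5491, 0.4435, 0.0056]
tcp_rot: [[-0.998, 0.068, 0.0], [0.068, 0.998, 0.0], [-0.0, 0.0, -1.0]]
force: [0.1, 0.1, 2.8]
gripper_width: 0.286
finger_force: 60.0
```

Call:
{"op": "apply_moves", "data": {
  "moves": [
    [[0,0,-0.008,0,0,0],[0,0,-0.02,0,0,0],[0.005,-0.003,-0.03,0,0,-0.009],[0.015,-0.009,-0.03,0,0,-0.009],[0.027,-0.016,-0.03,0,0,-0.009],[0.038,-0.023,-0.03,0,0,-0.009],[0.045,-0.028,-0.03,0,0,-0.009],[0.047,-0.0286,-0.03,0,0,-0.009],[0.047,-0.0286,-0.02,0,0,-0.009],[0.047,-0.0286,-0.01,0,0,-0.009],[0.047,-0.0286,-0.005,0,0,-0.009],[0.047,-0.0286,-0.005,0,0,-0.009],[0.047,-0.0286,-0.005,0,0,-0.009]]
  ]
}}

```text
t: 63.68
position: [0.4997, 0.4178, 0.0093]
tcp_rot: [[-0.999, 0.054, -0.001], [0.054, 0.999, -0.001], [0.001, -0.001, -1.0]]
force: [0.3, -0.5, -2.4]
gripper_width: 0.286
finger_force: 59.4
```

```bash
python3 - <<'E'
from h import *
where([.501,.419,.0069],177)
E
```

```text
tcp [0.4997 0.4178 0.0093] tool x at 176.9 w 0.286 F 59.4 [ 0.3 -0.5 -2.4] t 63.68
shift [-0.0012  0.0013  0.0024]
turn z -0.001
```

Lowering the last few mm, then I'll release, rise vertically, and check right away.

Call:
{"op": "apply_moves", "data": {
  "moves": [
    [[-0.001,0.001,0.002,0,0,0],[-0.001,0.001,0.004,0,0,0],[-0.001,0.001,0.004,0,0,0],[-0.001,0.001,0.004,0,0,0]]
  ]
}}

```text
t: 64.02
position: [0.5012, 0.419, 0.0064]
tcp_rot: [[-0.999, 0.054, 0.0], [0.054, 0.999, 0.0], [-0.0, 0.0, -1.0]]
force: [0.3, -0.6, -3.0]
gripper_width: 0.289
finger_force: 59.4
```

Call:
{"op": "apply_moves", "data": {
  "moves": [
    [[0,0,0,0,0,0],[0,0,0,0,0,0],[0,0,0,0,0,0],[0,0,0,0,0,0],[0,0,-0.01,0,0,0],[0,0,-0.03,0,0,0],[0,0,-0.07,0,0,0],[0,0,-0.11,0,0,0],[0,0,-0.15,0,0,0],[0,0,-0.19,0,0,0],[0,0,-0.21,0,0,0],[0,0,-0.21,0,0,0]]
  ],
  "hand": 0
}}

```text
t: 65.02
position: [0.5032, 0.4202, 0.2242]
tcp_rot: [[-0.999, 0.054, 0.009], [0.054, 0.999, 0.005], [-0.009, 0.005, -1.0]]
force: [0.5, 1.4, 0.2]
gripper_width: 0.5
finger_force: 0.0
```

```bash
python3 - <<'E'
from h import *
where([.43,-.25,.29],177)
f=grab('wrist','w25.png');bar(f)
E
```

```text
tcp [0.5032 0.4202 0.2242] tool x at 176.9 w 0.5 F 0.0 [0.5 1.4 0.2] t 65.02
shift [ 0.0363 -0.6728 -0.0697]
turn z -0.001
red 1256 [0.5365 0.4169] ((538.8, 417.0), (23.1, 88.8), 86.3)
red 1186 [0.5306 0.1552] ((537.4, 142.2), (47.6, 98.7), 13.8)
steel [ 245   69   25   95 2158] ((440.2, 422.4), (27.0, 106.3), 86.8)
pad ((486.2, 420.3), (102.6, 260.1), 86.8)
```

Call:
{"op": "apply_moves", "data": {
  "moves": [
    [[0.002,-0.03,-0.02,0,0,0],[0.004,-0.065,-0.04,0,0,0],[0.006,-0.1,-0.06,0,0,0],[0.008,-0.14,-0.07,0,0,0],[0.01,-0.18,-0.07,0,0,0],[0.012,-0.22,-0.07,0,0,0],[0.014,-0.26,-0.07,0,0,0],[0.016,-0.3,-0.07,0,0,0],[0.018,-0.34,-0.07,0,0,0],[0.02,-0.38,-0.07,0,0,0],[0.022,-0.42,-0.07,0,0,0],[0.024,-0.46,-0.07,0,0,0],[0.026,-0.5,-0.07,0,0,0],[0.028,-0.54,-0.07,0,0,0],[0.03,-0.58,-0.07,0,0,0],[0.032,-0.62,-0.07,0,0,0],[0.034,-0.65,-0.07,0,0,0],[0.036,-0.67,-0.07,0,0,0],[0.036,-0.67,-0.07,0,0,0],[0.036,-0.67,-0.07,0,0,0]]
  ]
}}

```text
t: 66.73
position: [0.4282, -0.2485, 0.2851]
tcp_rot: [[-0.998, 0.056, -0.001], [0.056, 0.998, 0.002], [0.002, 0.002, -1.0]]
force: [-1.1, 0.2, -0.8]
gripper_width: 0.501
finger_force: 0.0
```

```bash
python3 - <<'E'
from h import *
where()
t=grab('top','t26.png');im=t['pixels'];h=cv2.cvtColor(im,cv2.COLOR_RGB2HSV).astype(int);H,S,V=h[...,0],h[...,1],h[...,2]
rd=(((H<9)|(H>171))&(S>110)&(V>80)).astype(np.uint8)
n,l,st,ce=cv2.connectedComponentsWithStats(rd)
for i in range(1,n):
    p=ray(t,ce[i],.06)
    if st[i,4]>4 and p[0]>.32: print(st[i,4],np.round(p[:2],3), np.round(ray(t,ce[i],.023)[:2],3))
h0=cv2.cvtColor(cv2.imread('pics/top0.png'),cv2.COLOR_BGR2RGB)
for n_,c,r in [('bearing',(.739,-.021),14),('caliper',(.741,-.287),22),('gauge',(.374,0),16)]:
    u,v=proj(t,[*c,.01]).astype(int);print(n_,np.abs(im[v-r:v+r,u-r:u+r].astype(int)-h0[v-r:v+r,u-r:u+r]).max(2).mean().round(1))
s=grab('side','s26.png');g=cv2.cvtColor(im,cv2.COLOR_RGB2GRAY)
for c in [(.6235,.2495),(.5295,.254),(.4365,.256)]: 
    u,v=proj(t,[*c,.04]).astype(int);print((u,v),[g[y,u-12:u+13:2].tolist() for y in range(v-4,v+5,4)])
E
```

```text
tcp [ 0.4282 -0.2485  0.2851] tool x at 176.8 w 0.501 F 0.0 [-1.1  0.2 -0.8] t 66.73
244 [0.538 0.403] [0.54  0.415]
87 [0.526 0.175] [0.528 0.181]
34 [0.528 0.136] [0.529 0.141]
17 [ 0.49  -0.008] [ 0.49  -0.007]
bearing 3.1
caliper 3.6
gauge 3.0
(np.int64(165), np.int64(164)) [[98, 223, 229, 252, 252, 203, 184, 199, 240, 249, 250, 190, 137], [105, 231, 251, 253, 234, 132, 63, 99, 137, 178, 214, 211, 134], [120, 231, 248, 253, 248, 223, 185, 153, 164, 214, 225, 214, 134]]
(np.int64(163), np.int64(194)) [[81, 180, 218, 214, 247, 246, 245, 246, 243, 246, 237, 180, 95], [58, 142, 174, 208, 207, 118, 62, 57, 103, 175, 216, 217, 107], [59, 146, 168, 209, 206, 130, 117, 118, 117, 179, 216, 211, 95]]
(np.int64(163), np.int64(225)) [[81, 167, 186, 210, 199, 187, 153, 129, 168, 216, 218, 131, 89], [98, 169, 202, 214, 149, 79, 48, 87, 104, 213, 217, 164, 98], [116, 167, 189, 213, 176, 125, 130, 157, 173, 214, 214, 133, 103]]
```

```bash
python3 -c "
from rig import bot
print(bot.sign_off())"
```

```text
the job is handed in; nothing more can be done
None
```

I handed the job in at about 67 s: the one cap is upright in the tray's middle bay, all three discs are down in their nests, the clamp is locked at about 1.59 rad, and the bar lies centred on the blue pad after I re-laid it when it was knocked off-centre.

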